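# Compress a clutch drum's return springs on a ratchet press

### The arm

A 6-joint arm with a two-finger parallel gripper is mounted at the origin on the work surface. World frame = base frame: x ahead of the robot, y to its left, z up, the work surface at z = 0. Lengths are in mm, angles in rad, forces in N, time in s.
With the tool pointing down it reaches from about 325 to 900 mm from the base axis. Payload 3.5 kg.
Tool frame: the origin (TCP) lies on the front face of the gripper's body, between the roots of the fingers; the fingertips stand 73 mm ahead of it and the grasp point (between the pads) lies pinch_z ahead of it (pinch_z is the distance from the TCP to the grasp point, in mm); z points along the fingers, y is the direction in which the jaws open and shut (so a half turn about z gives the same grasp; the last joint's range is limited). The gripper opens to 85 mm and grips with 20 to 120 N. Pads are 22 mm wide; open, the fingers measure 114 mm over their backs; the gripper's body (76 mm by 85 mm) begins 54 mm behind the grasp point. The pads swing forward as they close: fully open they stand 13 mm farther back than shut.
Start: joints at [1.193, 0.276, -0.026, 1.268, 0, 1.467], TCP at [169.603, 601.545, 303.913] pointing down, gripper open.
Joint ranges: [-3.12, 3.12], [-0.85, 1.88], [-1.08, 1.24], [-1.95, 2.15], [-1.57, 1.53], [-3.14, 3.14]. Speed limits (rad/s): [2.57, 2.57, 3.14, 3.14, 3.14, 3.14].

### API

Orientations are given as a rotation vector (axis times angle).
In Python, from workcell import read_state, get_image, finish_job, pinch_z gives the robot as it stands. The module is installed in compiled form; this text tells all that it offers.
- The arm moves only by the tool move_arm, never from a script. Its argument "moves" is a list of rows, each an object of numbers: "x", "y", "z": the shift along the tool's x, y, z in m; "wx", "wy", "wz": the turn, a rotation vector about the tool's x, y, z in rad. A call has 1 to 20 rows; each row is the pose to reach, as a shift and turn from the pose commanded when the call began, along the tool's axes at that moment; what a row does not reach only later rows make up. A row lasts 1/12 s, in which the tool goes at most 41.7 mm and 7.16 degrees, less where a joint would pass 70% of its speed; a pose out of reach is approached as far as the arm can. A call with a gripper value outside its range is refused whole. "hand" is the finger opening in m, from 0 to 0.0854, set as the call begins (left out, the last holds). The fingers move at their own pace and stop on an object; "force" is the grip in N (left out, the last holds). Time passes only in rows, so rows that repeat a pose let the fingers close. It gives the time, the measured TCP pose, the force and the opening at its end, in the units of the state.
- read_state(): the state, without advancing time (a new reading comes with each control period).
- get_image(name): name is "scene" or "top" or "wrist"; returns a dict with "frame" (420x560x3 uint8, red, green, blue), "camera_matrix" (3x3 intrinsics, pixels), "world_from_camera" (4x4, takes a point from camera to world coordinates). Camera axes: x right, y up, looking along -z (the intrinsics and any distortion apply to the point x, -y, -z); pixel columns grow to the right and rows downward; lengths in mm; the calibration is good to about 2 mm. A picture is of the moment at which its call begins. There is no depth.
- finish_job(): hands the job in, once; it reports no verdict.
The state is a dict: "time": time; "joint_positions": joint angles; "qvel": joint speeds; "effort": joint torques, N m; "tool_pos": TCP position; "eef_rot": TCP orientation; "wrist_force": force on the tool from outside, world axes, zero at the start; "torque": the same for the moment, N m; "opening": opening from 0.0 (shut) to 1.0 (fully open).
Only numpy, scipy, OpenCV 4.12 (cv2) and the standard library are available. Lean on these libraries where they do the work, as an engineer would, in place of code of your own. Each camera call takes 0.05 s, during which the arm holds its last target.

### The job

The clutch drum stands ready under the bench spring press. Push the small throw handle of the holding pawl down so that the pawl snaps over into the ratchet wheel, then pump the long lever down and up until the stop collar on the ram comes right down on the press head, so that the foot holds the drum's spring retainer pressed down. Swing the lever back up to its top rest and let go, with the springs held on the pawl, and leave the drum and the things lying around where they are.

Things in the scene. Friction and masses are not known exactly. Their poses are not given: they have to be found in the camera images.
- press: grey bench press bolted to the bench, 300 mm high; origin on the bench straight under the ram, z up, the column at +x, throat and lever towards -x, the ratchet on its -y side. Head: x -40 to 105, y -30 to 30, z 170 to 250 mm; base plate 250 x 170 x 30 mm. On the ratchet side, about a shaft along y at x 28, z 215 mm: toothed wheel, 90 mm across, y -41 to -53 mm, 24 teeth; then the hub of the pump lever, out to y -77 mm
- lever (a joint): pump lever, turns about the shaft. 0: up on its top rest, pointing 40 degrees forward (-x) of upright; grows as it is pulled forward and down, 0.86 at most. Down drives the wheel by a spring pawl, up clicks back over the teeth, one each 0.262 rad. Starts at 0 to 0.25; friction keeps it where it is left. About 5 N at the grip to lift it, up to 12 N down against the springs, stiff once the collar is down
- lever_grip (a point): point on the axis of the lever's black round hand grip, 163 mm from the shaft axis (near its end, so that the rest of it stays clear of the hand), at y -70 mm in the press frame; the grip is 22 mm thick and runs from 91 to 177 mm from the shaft axis
- hold_pawl (a joint): holding pawl below the wheel, in one piece with its throw handle, turns about a pin along y at x 11, z 153 mm in the press frame. 0: released (so at the start). Grows as the handle is pushed down; a toggle spring snaps it over at 0.2 (under 5 N at the knob); thrown, it rides on the wheel between 0.3 and 0.5 and clicks. Until it is thrown, the wheel slips back under the springs whenever the lever is raised
- hold_knob (a point): centre of the black knob on the throw handle: 17 mm thick, 35 mm long along the press's y (y -59 to -94 mm), 55 mm from the pin; released, it lies forward (-x) of the pin, 32 degrees below level, at z 124 mm; thrown, it has swung about 22 mm down and back (+x). Wheel, head and pump lever stand right above it, so the tool must come leaning 35 to 50 degrees out to the press's -y side
- ram (a joint): travel of the ram, downwards, m; starts at 0 to 0.009. 0.0295: the square dark stop collar on top of the ram lies on the head. 15 mm per rad of the wheel, 3.9 mm a notch. The foot meets the retainer at about 0.016. The pawl's last notch clicks in just before the collar touches, at about 0.0285; when the lever is raised the ram then rests 2 mm higher, at about 0.0275; one notch short it rests at about 0.0235
- retainer (a joint): steel spring retainer plate in the drum, m pressed down from its free height; about 0.011 at the end
- drum: dark splined clutch drum, 131 mm across, 60 mm high, 2.4 kg, loose on the press base under the foot; origin at the centre of its underside, z up
- plates: bystander: stack of clutch plates, a ring 115 mm across, 22 mm high, left of the press; origin at the centre of its underside
- can: bystander: white can, 60 mm across, 150 mm high, left of the column; origin at the centre of its underside
- pliers: bystander: snap-ring pliers with black grips, 170 mm long along x, 14 mm high, lying right of the press; origin under the middle

How it is judged (in metres and radians):
On the way, in this order (a step that is already met when the one before it is completed fails the run):
1. the holding pawl is thrown over into the wheel (value of joint hold_pawl above 0.28 rad), for 0.2 s.
2. the ram is pumped down to the stop collar (value of joint ram above 0.0255 m), for 0.2 s.
At the end, for the whole second after the job is handed in: The stop collar is within 4 mm of the head and stays there on the holding pawl, the pawl is thrown over into the wheel, and the lever is back up within 0.15 rad of its top rest, let go (value of joint ram above 0.0255 m and value of joint hold_pawl above 0.28 rad and value of joint lever below 0.15 rad); the robot touches nothing.
It fails at once if the drum is shifted by over 12 mm (distance of drum from where it was at the start of the episode above 0.012 m).
It fails at once if the plates, the can or the pliers are shifted by over 25 mm (distance of any of plates, can, pliers from where it was at the start of the episode above 0.025 m).
It also fails if it takes over 67 s, if anything falls off the work surface, if the arm or the gripper's body presses on something with over 40 N, if the wrist force passes 120 N, or if a joint passes its speed limit or range.

## Working session

There is one attempt and no reset: what is moved stays moved. The work goes in short steps, Python scripts to look and compute and a tool call to move; the robot and the scene stay as the last step left them, time stands still between calls to the robot, and variables do not carry over. Pictures are saved under pics/ and viewed, and the job is handed in when it is done.

Besides the shell and the picture viewer there is one more tool, called after "Request:" as name(argument=value, ...), one argument or row to a line, values as JSON. move_arm: Moves the arm, as the interface text tells. Its arguments: {"type":"object","properties":{"moves":{"type":"array"},"hand":{"type":"number"},"force":{"type":"number"}},"required":["moves"]}

```bash
mkdir -p pics; ls; cat > look.py <<'E'
import sys,cv2
from workcell import *
def snap(n,f,crop=None,s=1):
    d=get_image(n);im=cv2.cvtColor(d['frame'],cv2.COLOR_RGB2BGR)
    if crop: x0,y0,x1,y1=crop; im=im[y0:y1,x0:x1]
    if s!=1: im=cv2.resize(im,None,fx=s,fy=s,interpolation=cv2.INTER_CUBIC)
    cv2.imwrite('pics/'+f,im); return d
E
python3 - <<'E'
from look import *
import numpy as np
np.set_printoptions(suppress=True,precision=4)
print(read_state(),pinch_z)
for n in ['scene','top','wrist']:
    d=snap(n,n+'0.png');print(n,d['camera_matrix'],d['world_from_camera'],[k for k in d])
E
```

```text
pics
{'time': 0.0, 'joint_positions': array([ 1.1926,  0.2772, -0.0279,  1.268 , -0.    ,  1.4674]), 'qvel': array([-0.0005, -0.0014,  0.0002,  0.0012, -0.0009,  0.0004]), 'effort': array([  0.0007, -44.5509,  29.5202,   0.0163,  -0.0001,  -0.    ]), 'tool_pos': array([169.3706, 600.9683, 302.7403]), 'eef_rot': array([-0.4302, -3.1115,  0.0034]), 'wrist_force': array([ 0.4926,  0.6139, -1.0377]), 'torque': array([ 0.0341,  0.007 , -0.0411]), 'opening': 1.0003730138412132} 53.900000000000006
scene [[388.434    0.     278.9044]
 [  0.     388.434  205.3947]
 [  0.       0.       1.    ]] [[  -0.5368   -0.6994    0.4719 1011.0519]
 [   0.8436   -0.4379    0.3107  282.5414]
 [  -0.0106    0.5649    0.8251  886.5002]
 [   0.        0.        0.        1.    ]] ['frame', 'camera_matrix', 'world_from_camera']
top [[425.7931   0.     281.7238]
 [  0.     425.7931 203.7146]
 [  0.       0.       1.    ]] [[  -0.0108    0.9902   -0.1389  468.832 ]
 [  -0.9997   -0.0076    0.0233   37.5823]
 [   0.022     0.1391    0.99   1315.0303]
 [   0.        0.        0.        1.    ]] ['frame', 'camera_matrix', 'world_from_camera']
wrist [[344.0628   0.     277.2759]
 [  0.     344.0628 210.0345]
 [  0.       0.       1.    ]] [[  0.2715  -0.9274  -0.2574 102.8493]
 [  0.9624   0.2611   0.0748 619.6673]
 [ -0.0022  -0.268    0.9634 371.9748]
 [  0.       0.       0.       1.    ]] ['frame', 'camera_matrix', 'world_from_camera']
```

View pics/scene0.png

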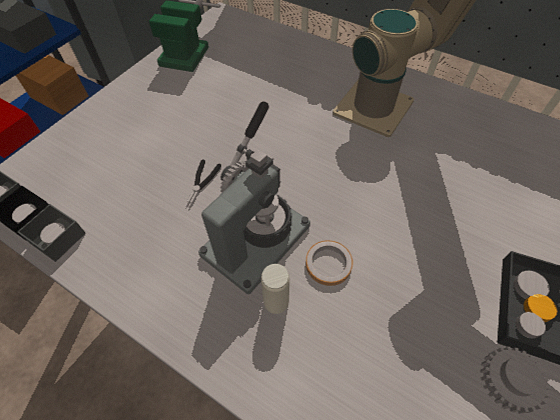

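View pics/top0.png

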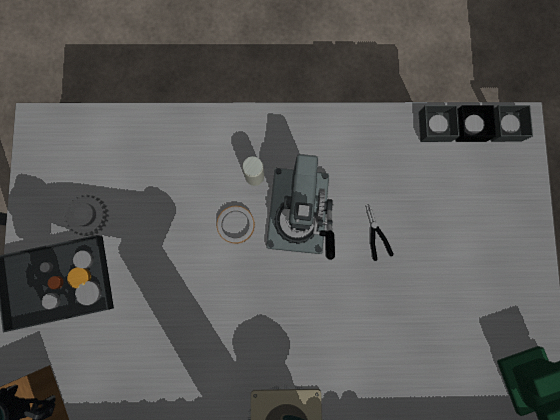

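View pics/wrist0.png

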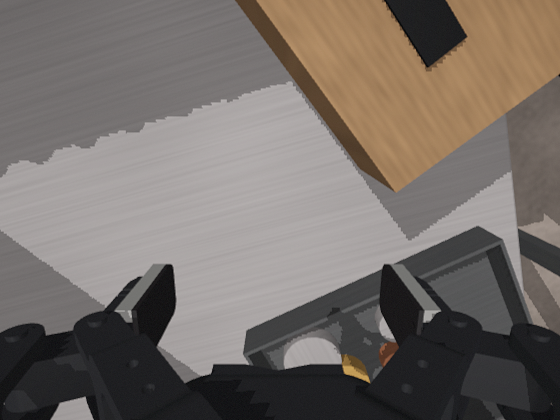

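The press stands around (300,205) in the top view, its column towards world +x and its lever on the -y side. I'll enlarge both views.

```bash
python3 - <<'E'
from look import *
snap('top','top1.png',(250,140,400,270),5)
snap('scene','scene1.png',(180,90,340,300),3.5 and 2.8)
E
```

```text
(no output)
```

View pics/top1.png

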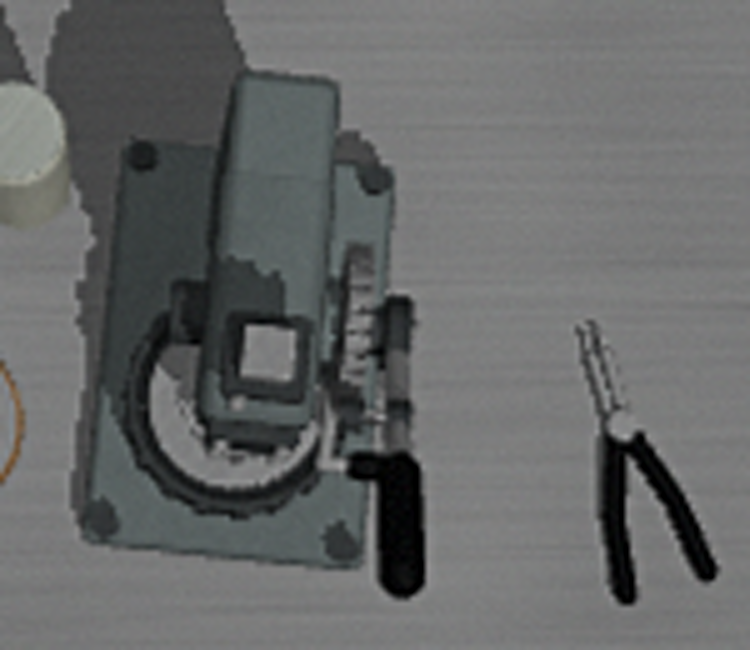

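View pics/scene1.png

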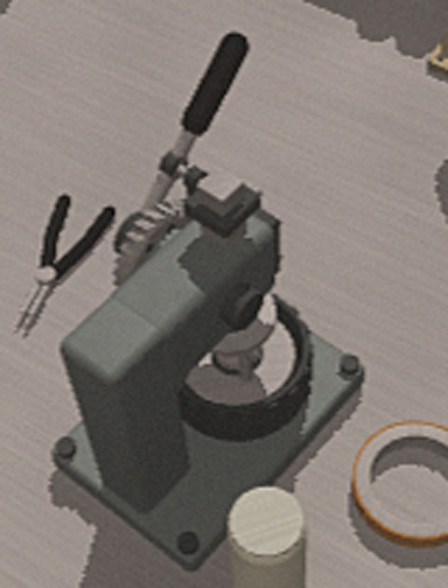

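```bash
cat > geo.py <<'E'
import numpy as np
from workcell import *
from scipy.optimize import least_squares
def cam(n):
    d=get_image(n);return d['camera_matrix'],d['world_from_camera']
def proj(c,P):
    K,T=c;p=(np.atleast_2d(P)-T[:3,3])@T[:3,:3]
    return np.c_[K[0,0]*p[:,0]/-p[:,2]+K[0,2],K[1,1]*(-p[:,1])/-p[:,2]+K[1,2]]
def onz(c,uv,z):
    K,T=c;u,v=uv
    r=T[:3,:3]@np.array([(u-K[0,2])/K[0,0],-(v-K[1,2])/K[1,1],-1]);o=T[:3,3]
    return o+r*(z-o[2])/r[2]
E
python3 - <<'E'
from geo import *
np.set_printoptions(suppress=True,precision=1)
t=cam('top');s=cam('scene')
f=lambda a,b:(250+a/5,140+b/5)
g=lambda a,b:(180+a/2.8,90+b/2.8)
C=[onz(t,f(*p),30) for p in [(85,540),(358,567),(392,170),(125,143)]]
print(np.array(C),[np.linalg.norm(C[i]-C[i-1]) for i in range(4)])
C2=[onz(s,g(*p),30) for p in [(55,450),(190,560),(364,370)]]
print(np.array(C2),np.linalg.norm(C2[0]-C2[1]),np.linalg.norm(C2[2]-C2[1]))
for p in [(203,420),(312,400),(338,85),(240,72)]: print(onz(t,f(*p),250))
for p in [(65,345),(105,380),(278,235)]: print('s',onz(s,g(*p),250))
print('collar',onz(t,f(270,352),300),onz(t,f(270,352),290))
E
```

```text
[[ 515.3   53.    30. ]
 [ 497.5 -110.9   30. ]
 [ 740.7 -137.8   30. ]
 [ 758.6   26.9   30. ]] [np.float64(244.78349365812903), np.float64(164.86557357783846), np.float64(244.67135339306503), np.float64(165.61531521478648)]
[[ 740.5 -133.5   30. ]
 [ 760.9   26.9   30. ]
 [ 522.8   56.6   30. ]] 161.6958330691766 239.96567291784083
[566.7  -9.3 250. ]
[576.3 -64.3 250. ]
[738.9 -81.1 250. ]
[746.  -30.7 250. ]
s [741.6 -73.2 250. ]
s [749.5 -31.8 250. ]
s [578.9   0.5 250. ]
collar [594.6 -39.8 300. ] [595.9 -40.5 290. ]
```

```bash
cat > ov.py <<'E'
import sys,cv2
from geo import *
def W(P,pose):
    x,y,a=pose;P=np.atleast_2d(np.array(P,float));c,s=np.cos(a),np.sin(a)
    return np.c_[x+c*P[:,0]-s*P[:,1],y+s*P[:,0]+c*P[:,1],P[:,2]]
def box(x0,x1,y0,y1,z0,z1):
    v=[(x,y,z) for x in(x0,x1) for y in(y0,y1) for z in(z0,z1)]
    return [(v[i],v[j]) for i in range(8) for j in range(i) if sum(a!=b for a,b in zip(v[i],v[j]))==1]
def circ(c,r,ax,n=48):
    t=np.linspace(0,2*np.pi,n+1);P=np.zeros((n+1,3));o=[i for i in range(3) if i!=ax]
    P[:,o[0]]=np.cos(t)*r;P[:,o[1]]=np.sin(t)*r;P+=c;return list(zip(P[:-1],P[1:]))
def lev(q,r,y=-70):
    th=np.radians(40)+q
    return (28-r*np.sin(th),y,215+r*np.cos(th))
def knob(q,y=-76.5):
    th=np.radians(32)+q
    return (11-55*np.cos(th),y,153-55*np.sin(th))
def draw(n,f,pose,lq,pq,ram,off,crop,s,dr=None):
    d=get_image(n);c=(d['camera_matrix'],d['world_from_camera'])
    im=cv2.cvtColor(d['frame'],cv2.COLOR_RGB2BGR);x0,y0,x1,y1=crop
    im=cv2.resize(im[y0:y1,x0:x1],None,fx=s,fy=s,interpolation=cv2.INTER_CUBIC)
    S=[(box(-125+off,125+off,-85,85,30,30.1),(0,255,0)),(box(-40,105,-30,30,170,250),(0,255,255)),
       (circ((28,-41,215),45,1)+circ((28,-53,215),45,1),(255,0,255)),([(lev(lq,91),lev(lq,177)),(lev(lq,0),lev(lq,91))],(0,0,255)),
       ([(knob(pq,-59),knob(pq,-94))],(0,128,255)),(circ((0,0,300-ram),12,2),(255,128,0)),(circ((0,0,90),65.5,2),(255,255,0))]
    for L,col in S:
        for a,b in L:
            p=(proj(c,W([a,b],pose))-[x0-.0,y0-.0]+.5)*s-.5
            cv2.line(im,*[tuple(int(round(v)) for v in q) for q in p],col,1,cv2.LINE_AA)
    cv2.imwrite('pics/'+f,im)
E
python3 - <<'E'
from ov import *
P=(596.5,-38.8,-0.1105)
draw('top','t2.png',P,0.1,0,4,32,(250,140,400,270),5)
draw('scene','s2.png',P,0.1,0,4,32,(180,90,340,300),2.8)
E
```

```text
(no output)
```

View pics/t2.png

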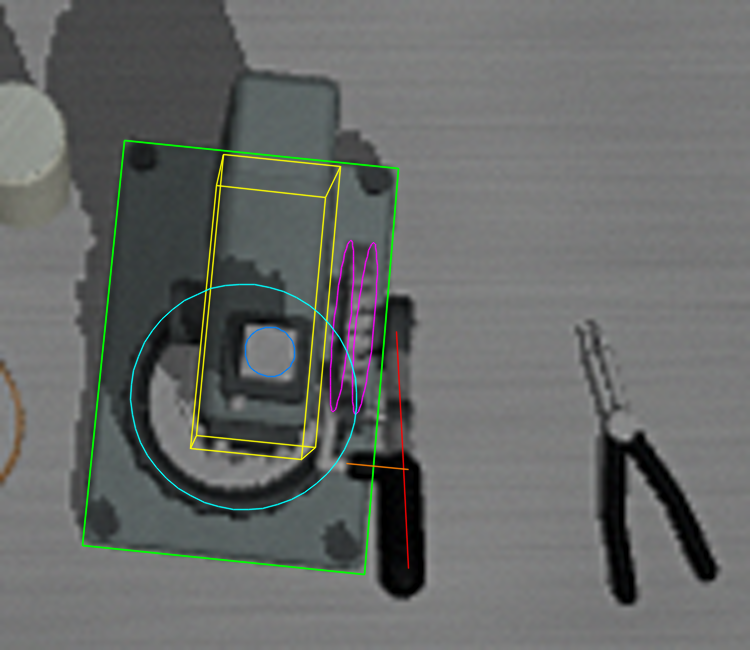

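View pics/s2.png

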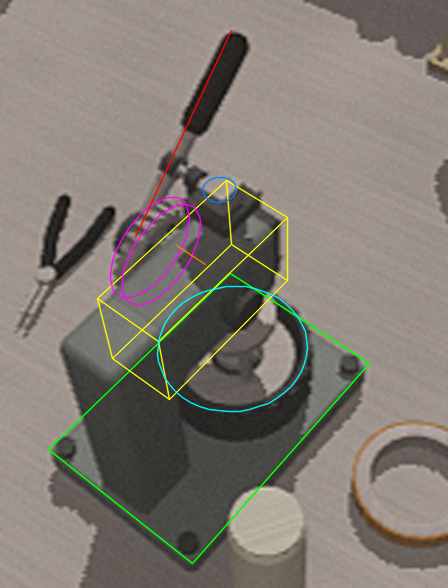

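```bash
cat > plan.py <<'E'
import json,os
from ov import *
from scipy.spatial.transform import Rotation as Ro
POSE=json.load(open('pose.json')) if os.path.exists('pose.json') else [596.5,-38.8,-0.1105]
def cmd0():
    if os.path.exists('cmd.json'):
        d=json.load(open('cmd.json'));return np.array(d['p']),Ro.from_quat(d['q'])
    u=np.array([-0.4302,-3.1115,0]);return np.array([169.603,601.545,303.913]),Ro.from_rotvec(u/np.linalg.norm(u)*np.pi)
def pR(z,x): # press-frame axes -> world rotation
    z=np.array(z,float);z/=np.linalg.norm(z);x=np.array(x,float);x-=z*(x@z);x/=np.linalg.norm(x)
    return Ro.from_euler('z',POSE[2])*Ro.from_matrix(np.c_[x,np.cross(z,x),z])
def rows(T,rnd=True):
    """T list of (world p mm, Ro); prints rows, saves commanded pose = last row as rounded"""
    p0,R0=cmd0()
    for p,R in T:
        s=np.round(R0.inv().apply(np.array(p)-p0)/1000,4);w=np.round((R0.inv()*R).as_rotvec(),3)
        print('{"x":%g,"y":%g,"z":%g,"wx":%g,"wy":%g,"wz":%g}'%(*s,*w))
    pn=p0+R0.apply(s*1000);Rn=R0*Ro.from_rotvec(w)
    json.dump({'p':list(pn),'q':list(Rn.as_quat())},open('cmd.json','w'))
def check():
    s=read_state();p,R=cmd0();M=Ro.from_rotvec(s['eef_rot'])
    print('t',s['time'],'dp',np.round(s['tool_pos']-p,1),'drot',np.round((R.inv()*M).magnitude(),3),'F',np.round(s['wrist_force'],1),'j',np.round(s['joint_positions'],2),'open',round(s['opening'],2))
E
python3 - <<'E'
from plan import *
print(W([[-36,-205,277]],POSE), proj(cam('top'),[[372,140,0]]))
Rl=pR([0,np.sin(.7),-np.cos(.7)],[-1,0,0])
Rd=pR([0,0,-1],[-1,0,0])
rows([((400,300,520),Rd),((400,0,540),Rd),((430,-280,480),Rl),(W([[-36,-225,300]],POSE)[0],Rl)])
E
```

```text
[[ 538.1131316  -238.57981279  277.        ]] [[238.57444549 296.2992595 ]]
{"x":-0.3036,"y":-0.2277,"z":-0.2161,"wx":-0,"wy":-0,"wz":-0.164}
{"x":-0.385,"y":-0.5165,"z":-0.2361,"wx":-0,"wy":-0,"wz":-0.164}
{"x":-0.4898,"y":-0.7778,"z":-0.1761,"wx":-0.698,"wy":0.057,"wz":-0.158}
{"x":-0.5859,"y":-0.7283,"z":0.0039,"wx":-0.698,"wy":0.057,"wz":-0.158}
```

```bash
rm cmd.json; python3 - <<'E'
from plan import *
Rd=pR([0,0,-1],[-1,0,0])
rows([((400,0,540),Rd)])
E
```

```text
{"x":-0.385,"y":-0.5165,"z":-0.2361,"wx":-0,"wy":-0,"wz":-0.164}
```

Request:
move_arm(
  moves=[
    {"x": -0.385, "y": -0.5165, "z": -0.2361, "wx": 0, "wy": 0, "wz": -0.164},
    {"x": -0.385, "y": -0.5165, "z": -0.2361, "wx": 0, "wy": 0, "wz": -0.164},
    {"x": -0.385, "y": -0.5165, "z": -0.2361, "wx": 0, "wy": 0, "wz": -0.164},
    {"x": -0.385, "y": -0.5165, "z": -0.2361, "wx": 0, "wy": 0, "wz": -0.164},
    {"x": -0.385, "y": -0.5165, "z": -0.2361, "wx": 0, "wy": 0, "wz": -0.164},
    {"x": -0.385, "y": -0.5165, "z": -0.2361, "wx": 0, "wy": 0, "wz": -0.164},
    {"x": -0.385, "y": -0.5165, "z": -0.2361, "wx": 0, "wy": 0, "wz": -0.164},
    {"x": -0.385, "y": -0.5165, "z": -0.2361, "wx": 0, "wy": 0, "wz": -0.164},
    {"x": -0.385, "y": -0.5165, "z": -0.2361, "wx": 0, "wy": 0, "wz": -0.164},
    {"x": -0.385, "y": -0.5165, "z": -0.2361, "wx": 0, "wy": 0, "wz": -0.164},
    {"x": -0.385, "y": -0.5165, "z": -0.2361, "wx": 0, "wy": 0, "wz": -0.164},
    {"x": -0.385, "y": -0.5165, "z": -0.2361, "wx": 0, "wy": 0, "wz": -0.164},
    {"x": -0.385, "y": -0.5165, "z": -0.2361, "wx": 0, "wy": 0, "wz": -0.164},
    {"x": -0.385, "y": -0.5165, "z": -0.2361, "wx": 0, "wy": 0, "wz": -0.164},
    {"x": -0.385, "y": -0.5165, "z": -0.2361, "wx": 0, "wy": 0, "wz": -0.164},
    {"x": -0.385, "y": -0.5165, "z": -0.2361, "wx": 0, "wy": 0, "wz": -0.164},
    {"x": -0.385, "y": -0.5165, "z": -0.2361, "wx": 0, "wy": 0, "wz": -0.164},
    {"x": -0.385, "y": -0.5165, "z": -0.2361, "wx": 0, "wy": 0, "wz": -0.164},
    {"x": -0.385, "y": -0.5165, "z": -0.2361, "wx": 0, "wy": 0, "wz": -0.164},
  ],
)

```text
time: 2.08
tool_pos: [400.2, -0.8, 540.2]
eef_rot: [0.178, 3.136, 0.001]
wrist_force: [0.1, 0.4, 0.3]
opening: 0.999
```

```bash
python3 - <<'E'
from plan import *
check()
from look import snap
d=snap('wrist','w1.png')
p,R=cmd0();T=d['world_from_camera'];print(R.inv().apply(T[:3,3]-p),R.inv().as_matrix()@T[:3,:3])
Rl=pR([0,np.sin(.7),-np.cos(.7)],[-1,0,0])
rows([((430,-280,480),Rl),(W([[-36,-225,300]],POSE)[0],Rl)])
E
```

```text
t 2.0833 dp [ 0.2 -0.7  0.2] drot 0.003 F [0.1 0.4 0.3] j [-0.16 -0.16 -0.    1.73  0.   -0.05] open 1.0
[ 68.88518067  -0.60008433 -69.31321904] [[-2.94458404e-03  9.63295129e-01  2.68428433e-01]
 [ 9.99995605e-01  2.92911881e-03  4.58093107e-04]
 [-3.44979913e-04  2.68428602e-01 -9.63299521e-01]]
{"x":-0.0608,"y":-0.2749,"z":0.06,"wx":-0.7,"wy":0,"wz":-0}
{"x":-0.1636,"y":-0.2418,"z":0.24,"wx":-0.7,"wy":0,"wz":-0}
```

View pics/w1.png

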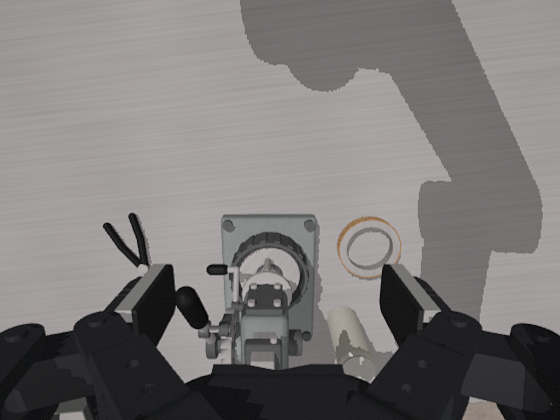

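The overhead wrist view shows the knob at (217,269), the grip end at (190,298) and the press centred near x=268. Next I'll go to the side view.

Request:
move_arm(
  moves=[
    {"x": -0.0608, "y": -0.2749, "z": 0.06, "wx": -0.7},
    {"x": -0.0608, "y": -0.2749, "z": 0.06, "wx": -0.7},
    {"x": -0.0608, "y": -0.2749, "z": 0.06, "wx": -0.7},
    {"x": -0.0608, "y": -0.2749, "z": 0.06, "wx": -0.7},
    {"x": -0.0608, "y": -0.2749, "z": 0.06, "wx": -0.7},
    {"x": -0.0608, "y": -0.2749, "z": 0.06, "wx": -0.7},
    {"x": -0.0608, "y": -0.2749, "z": 0.06, "wx": -0.7},
    {"x": -0.1636, "y": -0.2418, "z": 0.24, "wx": -0.7},
    {"x": -0.1636, "y": -0.2418, "z": 0.24, "wx": -0.7},
    {"x": -0.1636, "y": -0.2418, "z": 0.24, "wx": -0.7},
    {"x": -0.1636, "y": -0.2418, "z": 0.24, "wx": -0.7},
    {"x": -0.1636, "y": -0.2418, "z": 0.24, "wx": -0.7},
    {"x": -0.1636, "y": -0.2418, "z": 0.24, "wx": -0.7},
    {"x": -0.1636, "y": -0.2418, "z": 0.24, "wx": -0.7},
    {"x": -0.1636, "y": -0.2418, "z": 0.24, "wx": -0.7},
  ],
)

```text
validation failed for argument at $.mo...
```

```bash
python3 - <<'E'
from plan import *
check()
from look import snap
snap('wrist','w2.png')
draw('wrist','w2o.png',POSE,0.1,0,4,32,(0,0,560,420),1.4)
E
```

```text
t 2.1333 dp [-136.1  258.5  239.8] drot 0.699 F [-0.1  0.2 -0.3] j [-0.16 -0.16 -0.01  1.73  0.   -0.05] open 1.0
```

View pics/w2.png

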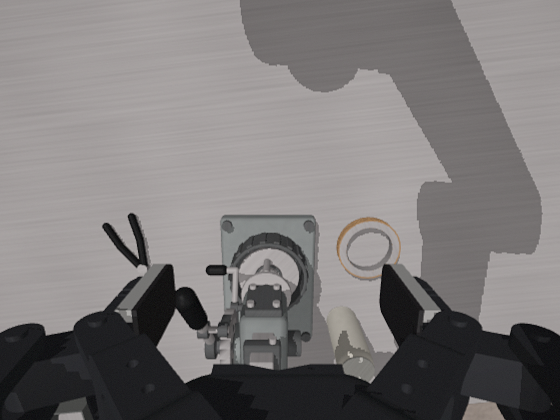

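View pics/w2o.png

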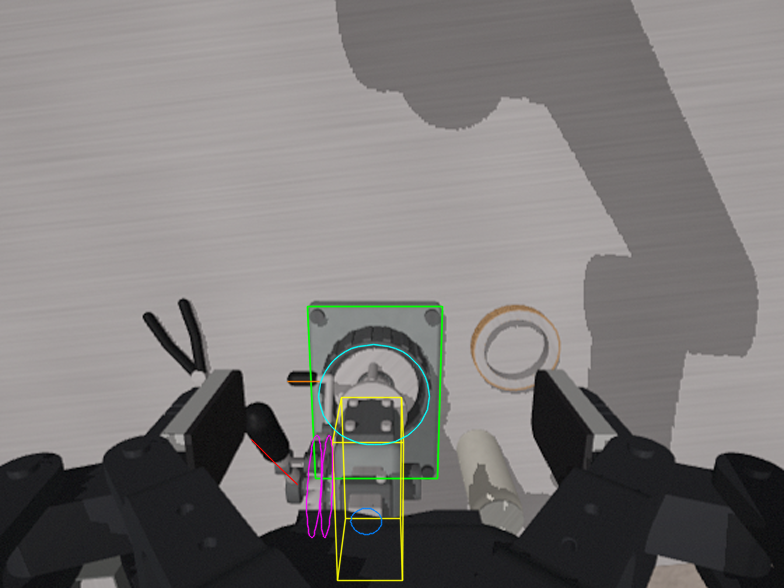

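The overlay already matches the knob within about 2 px, with the lever nearer q≈0.2. The move was refused, probably because I left some fields out, so I'll resend it with every field filled in.

Request:
move_arm(
  moves=[
    {"x": -0.0608, "y": -0.2749, "z": 0.06, "wx": -0.7, "wy": 0, "wz": 0},
    {"x": -0.0608, "y": -0.2749, "z": 0.06, "wx": -0.7, "wy": 0, "wz": 0},
    {"x": -0.0608, "y": -0.2749, "z": 0.06, "wx": -0.7, "wy": 0, "wz": 0},
    {"x": -0.0608, "y": -0.2749, "z": 0.06, "wx": -0.7, "wy": 0, "wz": 0},
    {"x": -0.0608, "y": -0.2749, "z": 0.06, "wx": -0.7, "wy": 0, "wz": 0},
    {"x": -0.0608, "y": -0.2749, "z": 0.06, "wx": -0.7, "wy": 0, "wz": 0},
    {"x": -0.0608, "y": -0.2749, "z": 0.06, "wx": -0.7, "wy": 0, "wz": 0},
    {"x": -0.1636, "y": -0.2418, "z": 0.24, "wx": -0.7, "wy": 0, "wz": 0},
    {"x": -0.1636, "y": -0.2418, "z": 0.24, "wx": -0.7, "wy": 0, "wz": 0},
    {"x": -0.1636, "y": -0.2418, "z": 0.24, "wx": -0.7, "wy": 0, "wz": 0},
    {"x": -0.1636, "y": -0.2418, "z": 0.24, "wx": -0.7, "wy": 0, "wz": 0},
    {"x": -0.1636, "y": -0.2418, "z": 0.24, "wx": -0.7, "wy": 0, "wz": 0},
    {"x": -0.1636, "y": -0.2418, "z": 0.24, "wx": -0.7, "wy": 0, "wz": 0},
    {"x": -0.1636, "y": -0.2418, "z": 0.24, "wx": -0.7, "wy": 0, "wz": 0},
    {"x": -0.1636, "y": -0.2418, "z": 0.24, "wx": -0.7, "wy": 0, "wz": 0},
  ],
)

```text
time: 3.48
tool_pos: [536.0, -257.1, 300.8]
eef_rot: [0.159, 2.913, 1.064]
wrist_force: [-0.7, 0.7, 0.1]
opening: 1.002
```

```bash
python3 - <<'E'
from plan import *
check()
from look import snap
snap('wrist','w3.png')
draw('wrist','w3o.png',POSE,0.1,0,4,32,(0,0,560,420),1.4)
E
```

```text
t 3.4833 dp [0.1 1.3 0.8] drot 0.002 F [-0.7  0.7  0.1] j [-0.75  0.45  0.07  1.67  0.54 -0.77] open 1.0
```

View pics/w3.png

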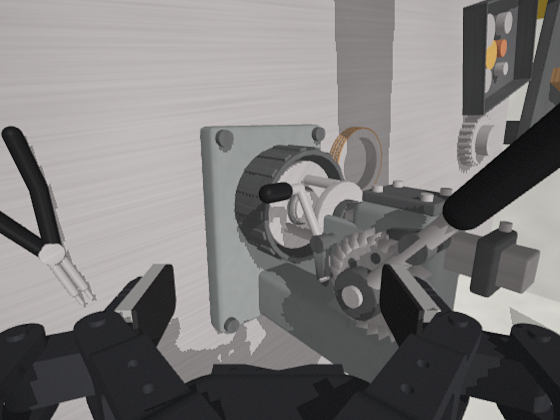

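View pics/w3o.png

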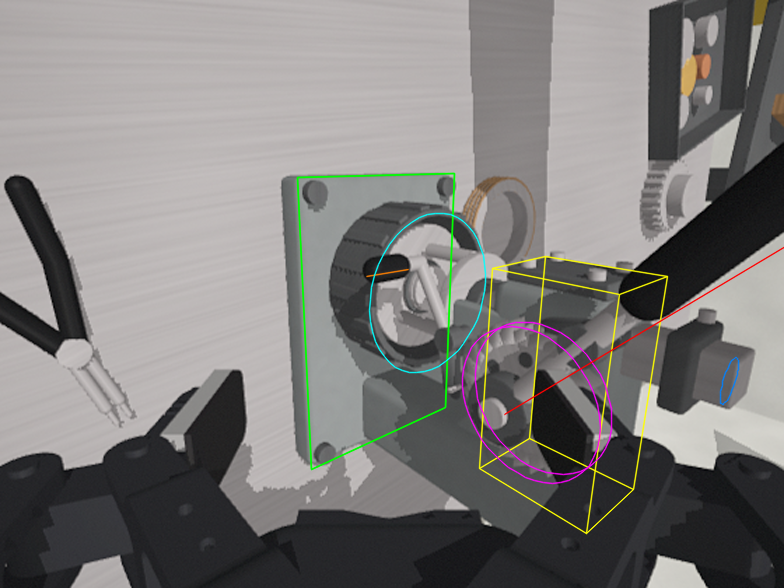

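```bash
python3 - <<'E'
import cv2
a=cv2.imread('pics/w3.png')
cv2.imwrite('pics/w3a.png',cv2.resize(a[110:340,195:385],None,fx=3,fy=3,interpolation=2)[:600])
cv2.imwrite('pics/w3b.png',cv2.resize(a[120:320,380:560],None,fx=3,fy=3,interpolation=2))
a=cv2.imread('pics/w2.png')
cv2.imwrite('pics/w2a.png',cv2.resize(a[200:380,150:330],None,fx=3.3,fy=3.3,interpolation=2))
E
```

```text
(no output)
```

View pics/w3a.png

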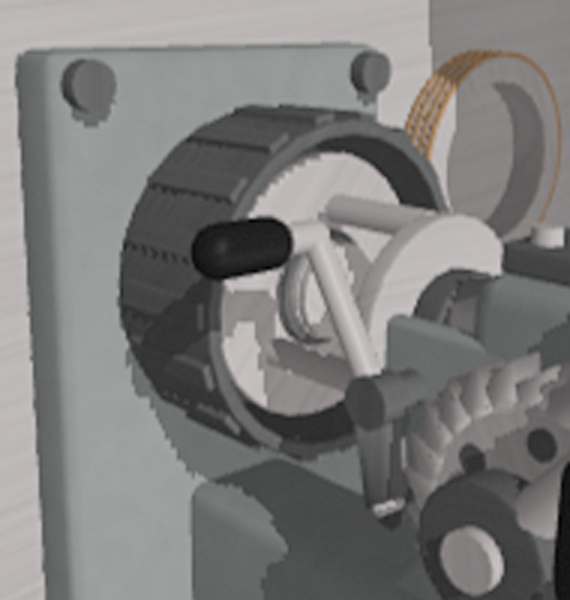

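View pics/w2a.png

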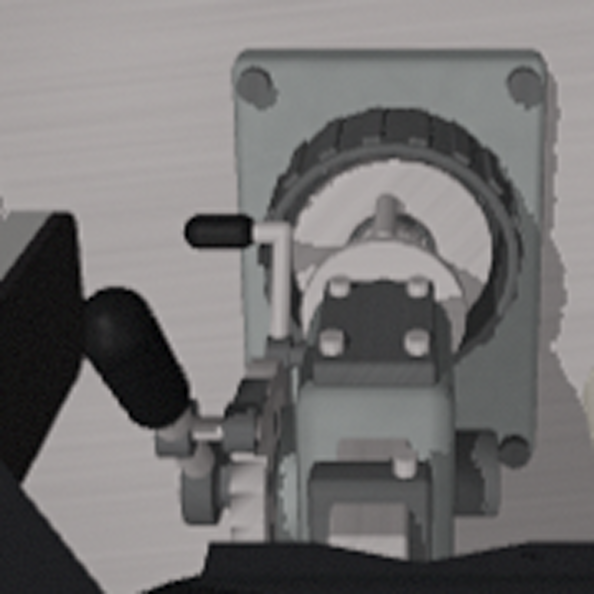

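View pics/w3b.png

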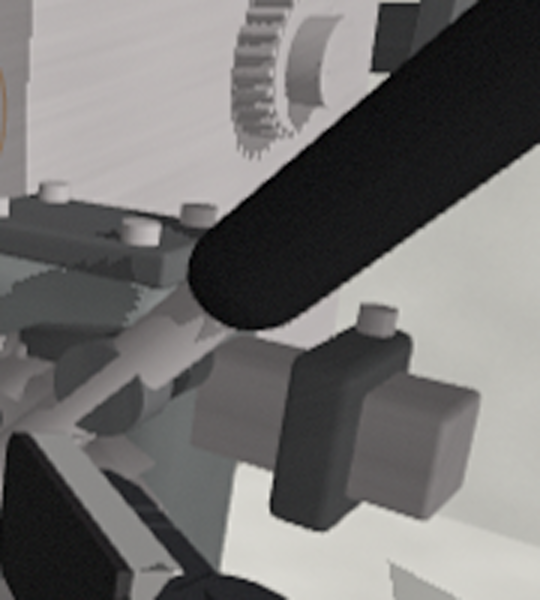

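```bash
python3 - <<'E'
from plan import *
np.set_printoptions(suppress=True,precision=2)
t=cam('top');s=cam('scene');w3=cam('wrist');K=w3[0]
p,R=np.array([400.2,-0.8,540.2]),Ro.from_rotvec([0.178,3.136,0.001])
# cam in tool from current
st=read_state();Rc=Ro.from_rotvec(st['eef_rot']).inv().as_matrix();Tt=np.eye(4);Tt[:3,:3]=Rc@w3[1][:3,:3];Tt[:3,3]=Rc@(w3[1][:3,3]-st['tool_pos'])
A=np.eye(4);A[:3,:3]=R.as_matrix();A[:3,3]=p;w2=(K,A@Tt)
f=lambda a,b:(250+a/5-.4,140+b/5-.4)
def res(v,full=False):
    x,y,a,off,q,ys,ram=v;P=(x,y,a);k0=knob(0,-94);k1=knob(0,-59);B=lambda i,j:(off+125*i,85*j,28)
    O=[(w2,k0,(206.4,270.3)),(w2,k1,(226.4,269.7)),(w3,k0,(259.3,193.3)),(w3,k1,(292.3,191)),
       (w3,(28,ys,215),(351.7,296.7)),(w2,B(-1,-1),(220.9,215.8)),(w2,B(-1,1),(315.5,215.8)),(w3,B(-1,-1),(202,127)),
       (t,B(-1,1),f(82,543)),(t,B(-1,-1),f(361,570)),(t,B(1,-1),f(395,167)),(t,B(1,1),f(122,140)),
       (t,(0,0,300-ram),f(270,352)),(w2,(-40,-30,250),(240.9,316.7)),(w2,(-40,30,250),(287.9,316.7))]
    r=np.array([proj(c,W([b],P))[0]-o for c,b,o in O])
    # grip line
    L=[]
    for c,a1,b1 in [(w2,(185.8,294.5),(199.1,322.7)),(t,f(403,570),f(403,480))]:
        g=proj(c,W([lev(q,170),lev(q,95)],P));d=(g[1]-g[0])/np.linalg.norm(g[1]-g[0])
        for z in(a1,b1): e=np.array(z)-g[0];L.append(e[0]*d[1]-e[1]*d[0])
    g=proj(w3,W([lev(q,91)],P))[0]-(454,216.7);L+=list(g*.5)
    return (r,L) if full else np.r_[r.ravel(),L]
o=least_squares(res,[596,-38,-.11,32,.2,-83,4],loss='soft_l1',f_scale=1.5)
print(o.x);r,L=res(o.x,True);print(r,np.array(L))
json.dump(list(o.x[:3]),open('pose.json','w'));x=o.x
draw('wrist','w3p.png',x[:3],x[4],0,x[6],x[3],(0,0,560,420),1.4)
draw('top','t3.png',x[:3],x[4],0,x[6],x[3],(250,140,400,270),5)
E
```

```text
[595.26 -39.65  -0.11  33.64   0.2  -79.42   0.98]
[[-0.72 -0.09]
 [ 1.99  0.46]
 [ 1.85  2.01]
 [-1.14 -1.22]
 [ 0.26  0.51]
 [-1.11  1.75]
 [ 0.56  1.51]
 [ 9.54 -1.3 ]
 [ 0.35  0.3 ]
 [ 0.76  0.61]
 [ 0.94  0.21]
 [ 0.84 -0.02]
 [ 0.32  0.19]
 [-2.72 -3.42]
 [ 0.93 -3.54]] [ 0.54 -1.66  0.09 -0.33 -3.51  2.25]
```

View pics/w3p.png

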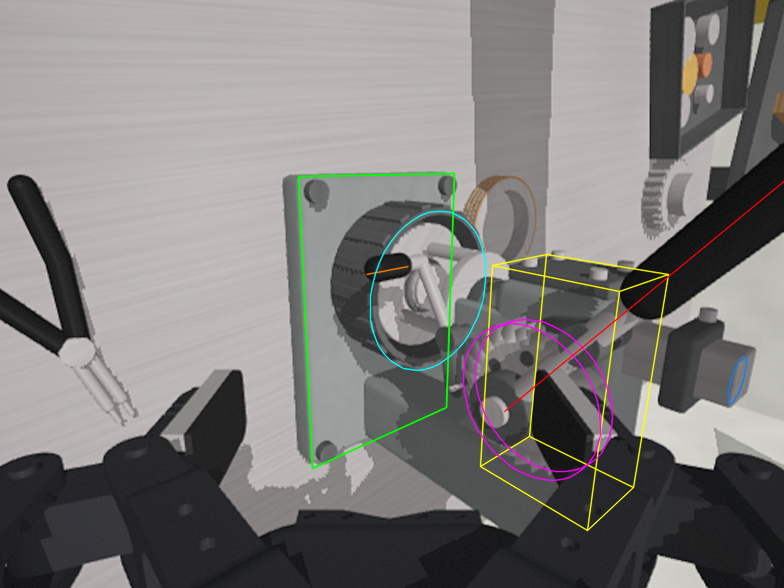

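Pose fit agrees to a few pixels: press at (595.3,-39.7), yaw -0.11, lever q≈0.2. Next I'll close the fingers and approach above the knob.

```bash
python3 - <<'E'
from plan import *
l=.8;z=np.array([0,np.sin(l),-np.cos(l)]);Rl=pR(z,[-1,0,0])
tip=np.array([-33,-76,165.])
rows([(W([tip-z*140],POSE)[0],Rl),(W([tip-z*73],POSE)[0],Rl)])
E
```

```text
{"x":-0.0018,"y":0.0123,"z":0.0593,"wx":-0.1,"wy":-0,"wz":0}
{"x":-0.0018,"y":0.019,"z":0.126,"wx":-0.1,"wy":-0,"wz":0}
```

Request:
move_arm(
  moves=[
    {"x": -0.0018, "y": 0.0123, "z": 0.0593, "wx": -0.1, "wy": 0, "wz": 0},
    {"x": -0.0018, "y": 0.0123, "z": 0.0593, "wx": -0.1, "wy": 0, "wz": 0},
    {"x": -0.0018, "y": 0.0123, "z": 0.0593, "wx": -0.1, "wy": 0, "wz": 0},
    {"x": -0.0018, "y": 0.0123, "z": 0.0593, "wx": -0.1, "wy": 0, "wz": 0},
    {"x": -0.0018, "y": 0.0123, "z": 0.0593, "wx": -0.1, "wy": 0, "wz": 0},
    {"x": -0.0018, "y": 0.0123, "z": 0.0593, "wx": -0.1, "wy": 0, "wz": 0},
    {"x": -0.0018, "y": 0.0145, "z": 0.0815, "wx": -0.1, "wy": 0, "wz": 0},
    {"x": -0.0018, "y": 0.0167, "z": 0.1037, "wx": -0.1, "wy": 0, "wz": 0},
    {"x": -0.0018, "y": 0.019, "z": 0.126, "wx": -0.1, "wy": 0, "wz": 0},
    {"x": -0.0018, "y": 0.019, "z": 0.126, "wx": -0.1, "wy": 0, "wz": 0},
  ],
  hand=0,
  force=40,
)

```text
time: 4.67
tool_pos: [547.2, -161.6, 214.4]
eef_rot: [0.158, 2.852, 1.208]
wrist_force: [0.0, -0.4, 0.0]
opening: 0.001
```

```bash
python3 - <<'E'
from plan import *
check()
from look import snap
snap('wrist','w4.png')
p,R=cmd0();print(proj(cam('wrist'),[p+R.apply([0,0,73]),p+R.apply([0,0,60])]))
E
```

```text
t 4.6667 dp [-1.   1.9 -1.5] drot 0.004 F [ 0.  -0.4  0. ] j [-0.64  0.47 -0.12  1.46  0.66 -0.7 ] open 0.0
[[278.14429566 274.80533566]
 [278.23334349 288.84309888]]
```

View pics/w4.png

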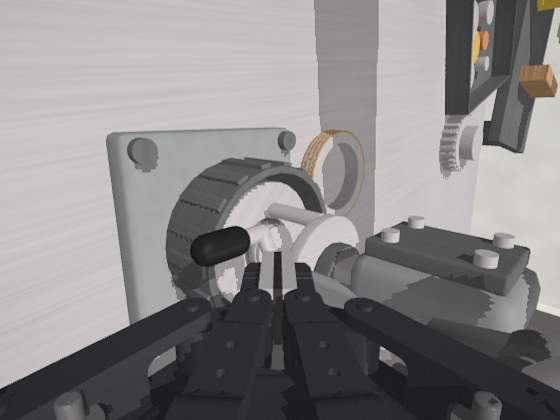

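```bash
python3 - <<'E'
from plan import *
p,R=cmd0();c=cam('wrist')
print(proj(c,[p+R.apply([a,0,b]) for a,b in [(11,73),(-11,73),(11,86),(-11,86)]]))
print(proj(c,W([knob(0,-59),knob(0,-94)],POSE)))
E
```

```text
[[278.34469816 249.13765701]
 [278.28548914 293.4522176 ]
 [278.27801013 238.9468998 ]
 [278.22540882 280.38262507]]
[[246.88480952 235.67497809]
 [193.4482917  252.85715116]]
```

```bash
python3 - <<'E'
from plan import *
p,R=cmd0();f=lambda dz:(W([[0.0,0,0]],(0,0,POSE[2]))[0]+p+[0,0,-dz],R)
rows([f(25),f(35),f(42),f(48)])
E
```

```text
{"x":-0,"y":-0.0179,"z":0.0174,"wx":0,"wy":0,"wz":0}
{"x":-0,"y":-0.0251,"z":0.0244,"wx":0,"wy":0,"wz":0}
{"x":-0,"y":-0.0301,"z":0.0293,"wx":0,"wy":0,"wz":0}
{"x":-0,"y":-0.0344,"z":0.0334,"wx":0,"wy":0,"wz":0}
```

Request:
move_arm(
  moves=[
    {"x": 0, "y": -0.009, "z": 0.0087, "wx": 0, "wy": 0, "wz": 0},
    {"x": 0, "y": -0.0179, "z": 0.0174, "wx": 0, "wy": 0, "wz": 0},
    {"x": 0, "y": -0.0215, "z": 0.0209, "wx": 0, "wy": 0, "wz": 0},
    {"x": 0, "y": -0.0251, "z": 0.0244, "wx": 0, "wy": 0, "wz": 0},
    {"x": 0, "y": -0.0276, "z": 0.0268, "wx": 0, "wy": 0, "wz": 0},
    {"x": 0, "y": -0.0301, "z": 0.0293, "wx": 0, "wy": 0, "wz": 0},
    {"x": 0, "y": -0.0323, "z": 0.0313, "wx": 0, "wy": 0, "wz": 0},
    {"x": 0, "y": -0.0344, "z": 0.0334, "wx": 0, "wy": 0, "wz": 0},
    {"x": 0, "y": -0.0344, "z": 0.0334, "wx": 0, "wy": 0, "wz": 0},
  ],
)

```text
time: 5.57
tool_pos: [549.0, -163.6, 170.3]
eef_rot: [0.16, 2.846, 1.208]
wrist_force: [-3.2, -1.4, 11.8]
opening: 0.002
```

```bash
python3 - <<'E'
from plan import *
check()
from look import snap
snap('wrist','w5.png')
print(proj(cam('wrist'),W([knob(0,-59),knob(0,-94),knob(.4,-59),knob(.4,-94)],POSE)))
E
```

```text
t 5.5667 dp [ 0.7 -0.1  2.3] drot 0.004 F [-3.2 -1.4 11.8] j [-0.65  0.52 -0.15  1.38  0.67 -0.71] open 0.0
[[309.72767173 257.39767449]
 [255.35263851 282.4518449 ]
 [285.06493974 275.658339  ]
 [231.99414425 301.19534233]]
```

View pics/w5.png

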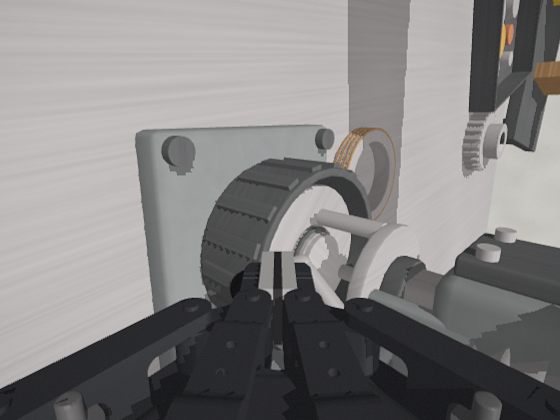

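```bash
python3 - <<'E'
from plan import *
p,R=cmd0()
rows([(p+[0,0,40],R)])
E
```

```text
{"x":0,"y":0.0287,"z":-0.0279,"wx":0,"wy":0,"wz":0}
```

Request:
move_arm(
  moves=[
    {"x": 0, "y": 0.0144, "z": -0.0139, "wx": 0, "wy": 0, "wz": 0},
    {"x": 0, "y": 0.0287, "z": -0.0279, "wx": 0, "wy": 0, "wz": 0},
    {"x": 0, "y": 0.0287, "z": -0.0279, "wx": 0, "wy": 0, "wz": 0},
  ],
)

```text
time: 5.92
tool_pos: [549.7, -164.4, 211.5]
eef_rot: [0.155, 2.847, 1.2]
wrist_force: [0.1, -0.9, 0.4]
opening: 0.0
```

```bash
python3 - <<'E'
from plan import *
check()
from look import snap
snap('wrist','w6.png')
print(proj(cam('wrist'),W([knob(0,-59),knob(0,-94),knob(.4,-59),knob(.4,-94)],POSE)))
E
```

```text
t 5.9167 dp [ 1.4 -0.8  3.5] drot 0.005 F [ 0.1 -0.9  0.4] j [-0.65  0.47 -0.12  1.45  0.67 -0.71] open 0.0
[[255.71252926 236.45824964]
 [201.992848   254.20206041]
 [238.15297119 253.74982115]
 [186.46407038 272.35480903]]
```

View pics/w6.png

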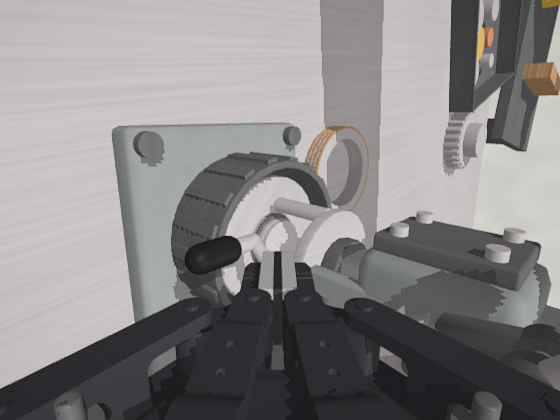

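The knob now reads centre (213,255), against a predicted (229,245) released and (212,263) thrown. It looks thrown. I'll back off along the tool and check.

```bash
python3 - <<'E'
from plan import *
p,R=cmd0()
rows([(p+R.apply([0,0,-150]),R)])
E
```

```text
{"x":-0,"y":0,"z":-0.15,"wx":0,"wy":0,"wz":0}
```

Request:
move_arm(
  moves=[
    {"x": 0, "y": 0, "z": -0.04, "wx": 0, "wy": 0, "wz": 0},
    {"x": 0, "y": 0, "z": -0.08, "wx": 0, "wy": 0, "wz": 0},
    {"x": 0, "y": 0, "z": -0.12, "wx": 0, "wy": 0, "wz": 0},
    {"x": 0, "y": 0, "z": -0.15, "wx": 0, "wy": 0, "wz": 0},
    {"x": 0, "y": 0, "z": -0.15, "wx": 0, "wy": 0, "wz": 0},
    {"x": 0, "y": 0, "z": -0.15, "wx": 0, "wy": 0, "wz": 0},
  ],
  hand=0.055,
)

```text
time: 6.52
tool_pos: [536.5, -272.0, 312.1]
eef_rot: [0.16, 2.849, 1.203]
wrist_force: [0.1, 0.8, 0.2]
opening: 0.645
```

```bash
python3 - <<'E'
from plan import *
check()
draw('wrist','w7.png',POSE,.2,.4,1,33.6,(180,90,460,300),2.8)
draw('top','t7.png',POSE,.2,.4,1,33.6,(250,140,400,270),5)
E
```

```text
t 6.5167 dp [ 0.1 -1.5 -0.3] drot 0.002 F [0.1 0.8 0.2] j [-0.79  0.5   0.13  1.78  0.6  -0.85] open 0.65
```

View pics/w7.png

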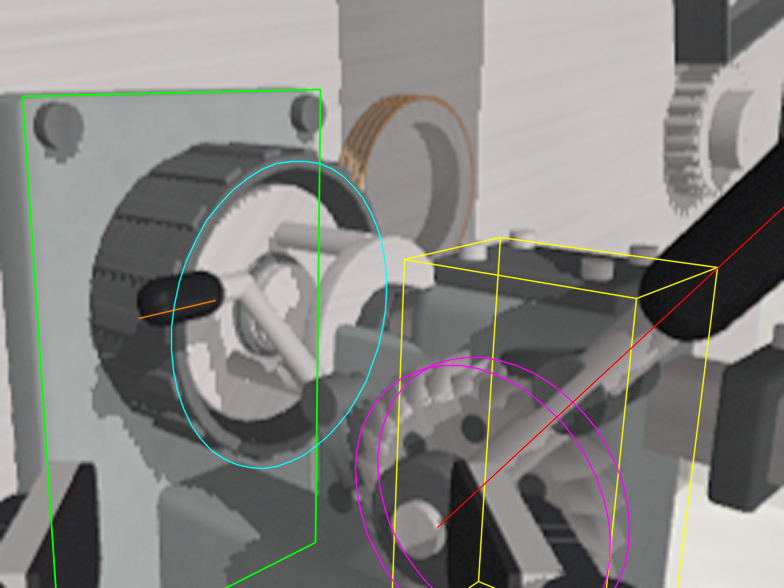

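The handle arm has visibly swung over, so the pawl is thrown. Next I'll go to a point on the lever's radial line, jaws opening in the swing plane.

```bash
cat >> plan.py <<'E'
def levpose(q,r,tilt=None,dt=0.,xs=-1):
    """TCP for grasp radius r; tilt = tool angle from vertical"""
    th=np.radians(40)+q
    if tilt is None: tilt=th
    z=np.array([np.sin(tilt),0,-np.cos(tilt)])
    g=np.array(lev(q,r))+dt*np.array([-np.cos(th),0,-np.sin(th)])
    return W([g-z*53.9],POSE)[0],pR(z,[0,xs,0])
E
python3 - <<'E'
from plan import *
p,R=cmd0();a=levpose(.2,250)
print(a[0],lev(.2,163),W([lev(.2,163)],POSE))
rows([((430,-280,470),Ro.from_euler('z',-1.0)*R if 0 else R),((380,-180,470),a[1]),a])
E
```

```text
[379.1088969  -86.0305232  404.35169372] (np.float64(-99.49276293380765), -70, np.float64(316.56079656788796)) [[488.64011513 -98.21578522 316.56079657]]
{"x":0.1046,"y":0.0982,"z":-0.125,"wx":0,"wy":0,"wz":0}
{"x":0.1654,"y":0.1636,"z":-0.0576,"wx":1.302,"wy":-0.085,"wz":-1.733}
{"x":0.1767,"y":0.1815,"z":0.055,"wx":1.302,"wy":-0.085,"wz":-1.733}
```

```bash
python3 - <<'E'
from plan import *
p,R=cmd0()
# undo: previous rows() saved the last; reconstruct start from measurement-free inverse
import json
Rl=pR([0,np.sin(.8),-np.cos(.8)],[-1,0,0])
s=np.array([0.1767,0.1815,0.055])*1000;w=np.array([1.302,-.085,-1.733])
R0=R*Ro.from_rotvec(w).inv();p0=p-R0.apply(s)
p1=p0+R0.apply(np.array([0.1654,0.1636,-0.0576])*1000)
json.dump({'p':list(p1),'q':list(R.as_quat())},open('cmd.json','w'));print(p0,p1)
E
```

```text
[ 536.35047222 -270.49870616  312.46821024] [ 379.99737904 -179.9969668   469.95797317]
```

Request:
move_arm(
  moves=[
    {"x": 0.1046, "y": 0.0982, "z": -0.125, "wx": 0.52, "wy": -0.034, "wz": -0.69},
    {"x": 0.1046, "y": 0.0982, "z": -0.125, "wx": 0.52, "wy": -0.034, "wz": -0.69},
    {"x": 0.1046, "y": 0.0982, "z": -0.125, "wx": 0.52, "wy": -0.034, "wz": -0.69},
    {"x": 0.1046, "y": 0.0982, "z": -0.125, "wx": 0.52, "wy": -0.034, "wz": -0.69},
    {"x": 0.1046, "y": 0.0982, "z": -0.125, "wx": 0.52, "wy": -0.034, "wz": -0.69},
    {"x": 0.1046, "y": 0.0982, "z": -0.125, "wx": 0.52, "wy": -0.034, "wz": -0.69},
    {"x": 0.1654, "y": 0.1636, "z": -0.0576, "wx": 1.302, "wy": -0.085, "wz": -1.733},
    {"x": 0.1654, "y": 0.1636, "z": -0.0576, "wx": 1.302, "wy": -0.085, "wz": -1.733},
    {"x": 0.1654, "y": 0.1636, "z": -0.0576, "wx": 1.302, "wy": -0.085, "wz": -1.733},
    {"x": 0.1654, "y": 0.1636, "z": -0.0576, "wx": 1.302, "wy": -0.085, "wz": -1.733},
    {"x": 0.1654, "y": 0.1636, "z": -0.0576, "wx": 1.302, "wy": -0.085, "wz": -1.733},
    {"x": 0.1654, "y": 0.1636, "z": -0.0576, "wx": 1.302, "wy": -0.085, "wz": -1.733},
    {"x": 0.1654, "y": 0.1636, "z": -0.0576, "wx": 1.302, "wy": -0.085, "wz": -1.733},
    {"x": 0.1654, "y": 0.1636, "z": -0.0576, "wx": 1.302, "wy": -0.085, "wz": -1.733},
    {"x": 0.1654, "y": 0.1636, "z": -0.0576, "wx": 1.302, "wy": -0.085, "wz": -1.733},
    {"x": 0.1654, "y": 0.1636, "z": -0.0576, "wx": 1.302, "wy": -0.085, "wz": -1.733},
    {"x": 0.1654, "y": 0.1636, "z": -0.0576, "wx": 1.302, "wy": -0.085, "wz": -1.733},
    {"x": 0.1654, "y": 0.1636, "z": -0.0576, "wx": 1.302, "wy": -0.085, "wz": -1.733},
    {"x": 0.1654, "y": 0.1636, "z": -0.0576, "wx": 1.302, "wy": -0.085, "wz": -1.733},
    {"x": 0.1654, "y": 0.1636, "z": -0.0576, "wx": 1.302, "wy": -0.085, "wz": -1.733},
  ],
)

```text
time: 8.28
tool_pos: [379.5, -178.9, 467.3]
eef_rot: [-1.603, 1.794, -0.857]
wrist_force: [-0.9, -0.0, -0.0]
opening: 0.645
```

```bash
python3 - <<'E'
from plan import *
check()
from look import snap
snap('wrist','w8.png')
rows([levpose(.2,250)])
E
```

```text
t 8.2833 dp [-0.5  1.1 -2.6] drot 0.005 F [-0.9 -0.  -0. ] j [-0.9  -0.58 -0.62  0.81  0.59 -2.13] open 0.65
{"x":-0.0933,"y":0.0583,"z":0.0321,"wx":0,"wy":0,"wz":0}
```

View pics/w8.png

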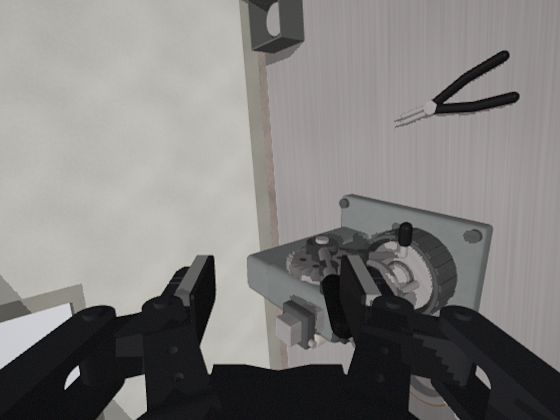

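Request:
move_arm(
  moves=[
    {"x": -0.0311, "y": 0.0194, "z": 0.0107, "wx": 0, "wy": 0, "wz": 0},
    {"x": -0.0622, "y": 0.0389, "z": 0.0214, "wx": 0, "wy": 0, "wz": 0},
    {"x": -0.0933, "y": 0.0583, "z": 0.0321, "wx": 0, "wy": 0, "wz": 0},
    {"x": -0.0933, "y": 0.0583, "z": 0.0321, "wx": 0, "wy": 0, "wz": 0},
    {"x": -0.0933, "y": 0.0583, "z": 0.0321, "wx": 0, "wy": 0, "wz": 0},
    {"x": -0.0933, "y": 0.0583, "z": 0.0321, "wx": 0, "wy": 0, "wz": 0},
  ],
)

```text
time: 8.83
tool_pos: [379.8, -85.8, 405.5]
eef_rot: [-1.604, 1.789, -0.864]
wrist_force: [0.8, -0.2, -0.5]
opening: 0.644
```

```bash
python3 - <<'E'
from plan import *
check()
draw('wrist','w9.png',POSE,.2,.4,1,33.6,(0,0,560,420),1.4)
E
```

```text
t 8.8333 dp [0.7 0.2 1.1] drot 0.002 F [ 0.8 -0.2 -0.5] j [-0.61 -0.7  -0.81  0.63  0.38 -1.9 ] open 0.64
```

View pics/w9.png

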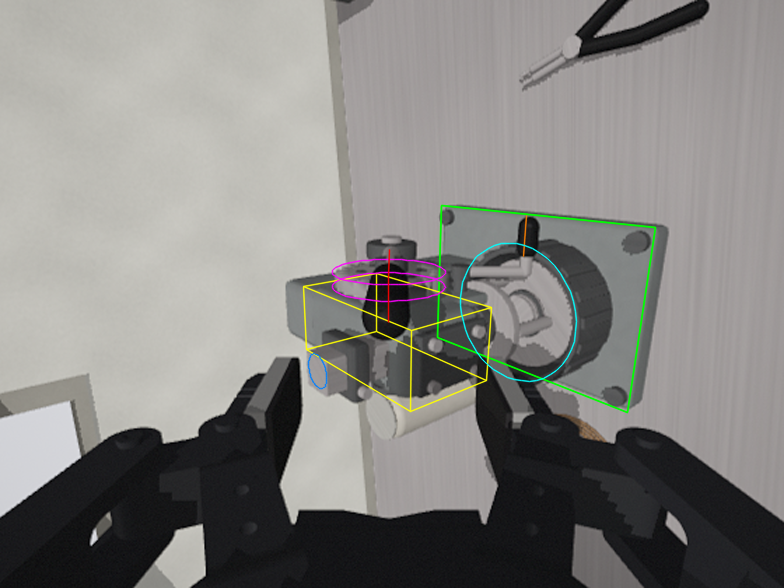

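Lever and jaws are aligned (grip at x=388, jaw midline about 389), and the knob overlay drawn at 0.4 rad lies on the real knob, so the pawl is thrown. Next I'll insert and pump, starting with a short part of the stroke.

```bash
cat >> plan.py <<'E'
def tl(q): return .75+.6*q
def stroke(qs,dt,r=163):
    rows([levpose(q,r,tl(q),d) for q,d in zip(qs,np.broadcast_to(dt,len(qs)))])
E
python3 - <<'E'
from plan import *
stroke([.2],0)
import shutil;shutil.copy('cmd.json','cmdA.json')
stroke([.2,.25,.3,.35,.4,.45,.5],[4,8,9,9,9,9,9])
E
```

```text
{"x":0,"y":-0.0015,"z":0.087,"wx":-0.028,"wy":0,"wz":0}
{"x":0,"y":0.004,"z":0.0001,"wx":0,"wy":0,"wz":0}
{"x":0,"y":0.0177,"z":0.0011,"wx":0.03,"wy":0,"wz":0}
{"x":0,"y":0.0284,"z":0.0025,"wx":0.06,"wy":0,"wz":0}
{"x":0,"y":0.038,"z":0.0044,"wx":0.09,"wy":0,"wz":0}
{"x":0,"y":0.0475,"z":0.0066,"wx":0.12,"wy":0,"wz":0}
{"x":0,"y":0.0569,"z":0.0093,"wx":0.15,"wy":0,"wz":0}
{"x":0,"y":0.0661,"z":0.0124,"wx":0.18,"wy":0,"wz":-0}
```

Request:
move_arm(
  moves=[
    {"x": 0, "y": 0, "z": 0.03, "wx": -0.01, "wy": 0, "wz": 0},
    {"x": 0, "y": -0.001, "z": 0.06, "wx": -0.02, "wy": 0, "wz": 0},
    {"x": 0, "y": -0.0015, "z": 0.087, "wx": -0.028, "wy": 0, "wz": 0},
    {"x": 0, "y": -0.0015, "z": 0.087, "wx": -0.028, "wy": 0, "wz": 0},
    {"x": 0, "y": -0.0015, "z": 0.087, "wx": -0.028, "wy": 0, "wz": 0},
  ],
  hand=0.04,
)

```text
time: 9.3
tool_pos: [448.8, -95.6, 351.5]
eef_rot: [-1.62, 1.814, -0.84]
wrist_force: [0.4, 0.3, -0.2]
opening: 0.47
```

Request:
move_arm(
  moves=[
    {"x": 0, "y": 0.004, "z": 0.0001, "wx": 0, "wy": 0, "wz": 0},
    {"x": 0, "y": 0.0177, "z": 0.0011, "wx": 0.03, "wy": 0, "wz": 0},
    {"x": 0, "y": 0.0284, "z": 0.0025, "wx": 0.06, "wy": 0, "wz": 0},
    {"x": 0, "y": 0.038, "z": 0.0044, "wx": 0.09, "wy": 0, "wz": 0},
    {"x": 0, "y": 0.0475, "z": 0.0066, "wx": 0.12, "wy": 0, "wz": 0},
    {"x": 0, "y": 0.0569, "z": 0.0093, "wx": 0.15, "wy": 0, "wz": 0},
    {"x": 0, "y": 0.0661, "z": 0.0124, "wx": 0.18, "wy": 0, "wz": 0},
  ],
)

```text
time: 9.88
tool_pos: [417.5, -92.4, 300.8]
eef_rot: [-1.506, 1.681, -0.979]
wrist_force: [-1.6, 0.2, 3.2]
opening: 0.467
```

```bash
python3 - <<'E'
from plan import *
check()
draw('wrist','w10.png',POSE,.5,.4,1,33.6,(0,0,560,420),1.4)
E
```

```text
t 9.8833 dp [ 2.8 -2.5  7.9] drot 0.004 F [-1.6  0.2  3.2] j [-0.57 -0.55 -1.08  0.04  0.4  -1.82] open 0.47
```

View pics/w10.png

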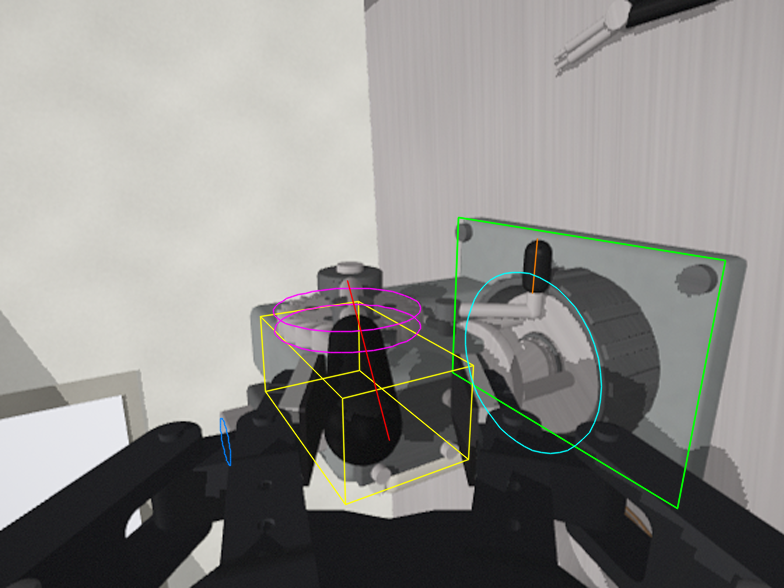

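The third joint reached its limit at -1.08, so the radial approach folds the arm too far. I'll open, back out, and come at the grip from the -y side, leaning as I did for the pawl.

```bash
cat >> plan.py <<'E'
def sync():
    s=read_state();json.dump({'p':list(s['tool_pos']),'q':list(Ro.from_rotvec(s['eef_rot']).as_quat())},open('cmd.json','w'))
E
python3 - <<'E'
from plan import *
sync()
stroke([.3],0,190); stroke([.2],0,250)
E
```

```text
{"x":-0.0023,"y":-0.0414,"z":-0.0283,"wx":-0.122,"wy":-0.002,"wz":0.001}
{"x":-0.0001,"y":-0.0241,"z":-0.0602,"wx":-0.06,"wy":0,"wz":0}
```

Request:
move_arm(
  moves=[
    {"x": -0.0012, "y": -0.0207, "z": -0.014, "wx": -0.06, "wy": 0, "wz": 0},
    {"x": -0.0023, "y": -0.0414, "z": -0.0283, "wx": -0.122, "wy": -0.002, "wz": 0.001},
    {"x": -0.0023, "y": -0.0414, "z": -0.0283, "wx": -0.122, "wy": -0.002, "wz": 0.001},
  ],
  hand=0.0854,
)

```text
time: 10.18
tool_pos: [416.1, -90.7, 357.8]
eef_rot: [-1.584, 1.765, -0.893]
wrist_force: [2.2, -0.2, 2.1]
opening: 0.874
```

Request:
move_arm(
  moves=[
    {"x": 0, "y": -0.012, "z": -0.03, "wx": -0.03, "wy": 0, "wz": 0},
    {"x": 0, "y": -0.0241, "z": -0.0602, "wx": -0.06, "wy": 0, "wz": 0},
    {"x": 0, "y": -0.0241, "z": -0.0602, "wx": -0.06, "wy": 0, "wz": 0},
    {"x": 0, "y": -0.0241, "z": -0.0602, "wx": -0.06, "wy": 0, "wz": 0},
  ],
)

```text
time: 10.52
tool_pos: [381.0, -86.5, 408.8]
eef_rot: [-1.621, 1.81, -0.844]
wrist_force: [-0.2, -0.6, -0.7]
opening: 1.001
```

```bash
python3 - <<'E'
from plan import *
check()
draw('wrist','w11.png',POSE,.4,.4,1,33.6,(0,0,560,420),1.4)
sync()
E
```

```text
t 10.5167 dp [ 0.9 -0.4  3.3] drot 0.002 F [-0.2 -0.6 -0.7] j [-0.6  -0.69 -0.78  0.66  0.36 -1.9 ] open 1.0
```

View pics/w11.png

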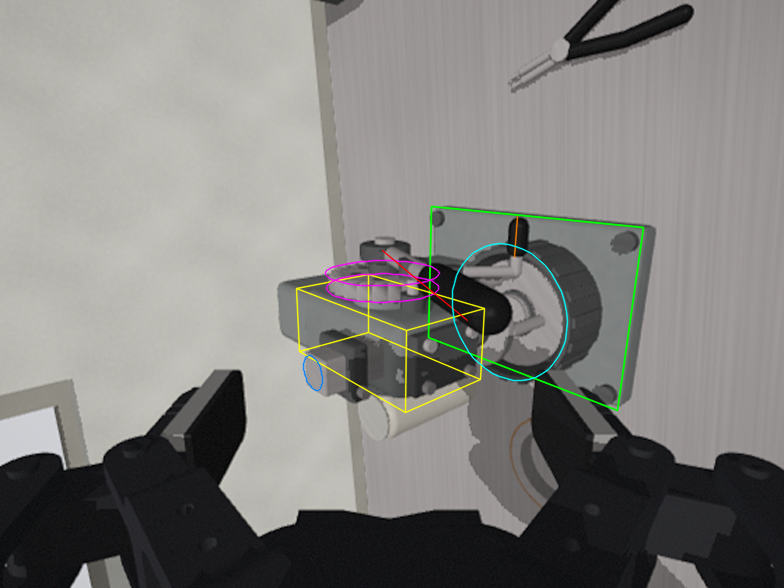

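```bash
cat >> plan.py <<'E'
def side(q,r=160,dt=0.,back=0.,lam=.75,qo=None):
    th=np.radians(40)+q
    z=np.array([0,np.cos(lam),-np.sin(lam)])
    g=np.array(lev(q,r))+dt*np.array([-np.cos(th),0,-np.sin(th)])
    th2=np.radians(40)+(q if qo is None else qo)
    return W([g-z*(53.9+back)],POSE)[0],pR(z,[-np.sin(th2),0,np.cos(th2)])
E
python3 - <<'E'
from plan import *
a=side(.47,back=110);print(a[0])
rows([((390,-260,470),a[1])])
E
```

```text
[ 455.79088975 -215.22497     389.41999117]
{"x":0.1719,"y":-0.0673,"z":-0.0198,"wx":-1.341,"wy":0.247,"wz":1.986}
```

Request:
move_arm(
  moves=[
    {"x": 0.1719, "y": -0.0673, "z": -0.0198, "wx": -1.341, "wy": 0.247, "wz": 1.986},
    {"x": 0.1719, "y": -0.0673, "z": -0.0198, "wx": -1.341, "wy": 0.247, "wz": 1.986},
    {"x": 0.1719, "y": -0.0673, "z": -0.0198, "wx": -1.341, "wy": 0.247, "wz": 1.986},
    {"x": 0.1719, "y": -0.0673, "z": -0.0198, "wx": -1.341, "wy": 0.247, "wz": 1.986},
    {"x": 0.1719, "y": -0.0673, "z": -0.0198, "wx": -1.341, "wy": 0.247, "wz": 1.986},
    {"x": 0.1719, "y": -0.0673, "z": -0.0198, "wx": -1.341, "wy": 0.247, "wz": 1.986},
    {"x": 0.1719, "y": -0.0673, "z": -0.0198, "wx": -1.341, "wy": 0.247, "wz": 1.986},
    {"x": 0.1719, "y": -0.0673, "z": -0.0198, "wx": -1.341, "wy": 0.247, "wz": 1.986},
    {"x": 0.1719, "y": -0.0673, "z": -0.0198, "wx": -1.341, "wy": 0.247, "wz": 1.986},
    {"x": 0.1719, "y": -0.0673, "z": -0.0198, "wx": -1.341, "wy": 0.247, "wz": 1.986},
    {"x": 0.1719, "y": -0.0673, "z": -0.0198, "wx": -1.341, "wy": 0.247, "wz": 1.986},
    {"x": 0.1719, "y": -0.0673, "z": -0.0198, "wx": -1.341, "wy": 0.247, "wz": 1.986},
    {"x": 0.1719, "y": -0.0673, "z": -0.0198, "wx": -1.341, "wy": 0.247, "wz": 1.986},
    {"x": 0.1719, "y": -0.0673, "z": -0.0198, "wx": -1.341, "wy": 0.247, "wz": 1.986},
    {"x": 0.1719, "y": -0.0673, "z": -0.0198, "wx": -1.341, "wy": 0.247, "wz": 1.986},
    {"x": 0.1719, "y": -0.0673, "z": -0.0198, "wx": -1.341, "wy": 0.247, "wz": 1.986},
    {"x": 0.1719, "y": -0.0673, "z": -0.0198, "wx": -1.341, "wy": 0.247, "wz": 1.986},
    {"x": 0.1719, "y": -0.0673, "z": -0.0198, "wx": -1.341, "wy": 0.247, "wz": 1.986},
    {"x": 0.1719, "y": -0.0673, "z": -0.0198, "wx": -1.341, "wy": 0.247, "wz": 1.986},
    {"x": 0.1719, "y": -0.0673, "z": -0.0198, "wx": -1.341, "wy": 0.247, "wz": 1.986},
  ],
)

```text
time: 12.23
tool_pos: [390.5, -260.3, 463.8]
eef_rot: [-0.582, -2.739, -1.225]
wrist_force: [-0.5, -0.3, -1.0]
opening: 0.998
```

```bash
python3 - <<'E'
from plan import *
check()
rows([side(.47,back=110)])
E
```

```text
t 12.2333 dp [ 0.5 -0.3 -6.2] drot 0.013 F [-0.5 -0.3 -1. ] j [-0.96  0.26  0.08  2.09  0.5  -0.72] open 1.0
{"x":-0.0648,"y":-0.0046,"z":0.0928,"wx":-0,"wy":0,"wz":-0}
```

Request:
move_arm(
  moves=[
    {"x": -0.02, "y": -0.001, "z": 0.03, "wx": 0, "wy": 0, "wz": 0},
    {"x": -0.04, "y": -0.003, "z": 0.06, "wx": 0, "wy": 0, "wz": 0},
    {"x": -0.0648, "y": -0.0046, "z": 0.0928, "wx": 0, "wy": 0, "wz": 0},
    {"x": -0.0648, "y": -0.0046, "z": 0.0928, "wx": 0, "wy": 0, "wz": 0},
    {"x": -0.0648, "y": -0.0046, "z": 0.0928, "wx": 0, "wy": 0, "wz": 0},
  ],
  hand=0.06,
)

```text
time: 12.65
tool_pos: [455.9, -212.8, 383.9]
eef_rot: [-0.572, -2.743, -1.22]
wrist_force: [-0.3, 0.2, -0.3]
opening: 0.707
```

```bash
python3 - <<'E'
from plan import *
check()
draw('wrist','w12.png',POSE,.47,.4,1,33.6,(0,0,560,420),1.4)
rows([side(.47,back=0)])
E
```

```text
t 12.65 dp [ 0.   2.5 -5.5] drot 0.01 F [-0.3  0.2 -0.3] j [-0.81  0.3  -0.02  1.87  0.59 -0.6 ] open 0.71
{"x":0,"y":0,"z":0.11,"wx":-0,"wy":0,"wz":-0}
```

View pics/w12.png

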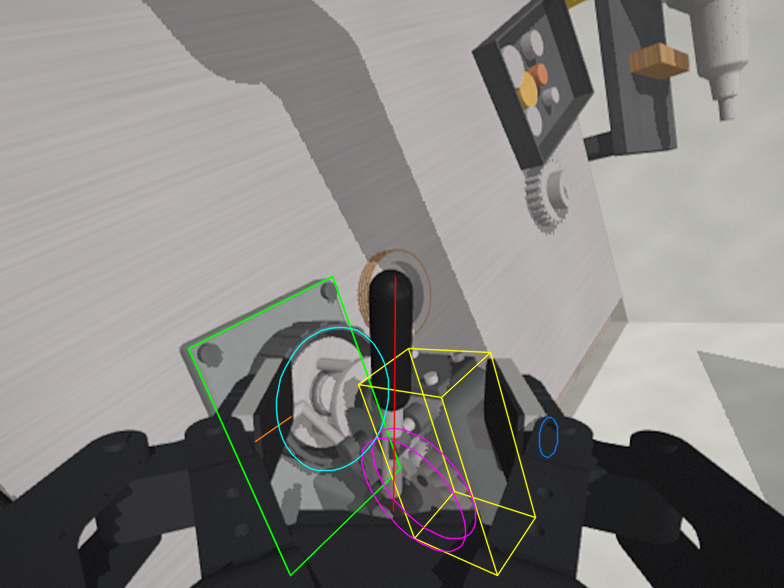

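```bash
python3 - <<'E'
from plan import *
sync()
rows([side(.47,back=0)])
E
```

```text
{"x":-0.0004,"y":0.0017,"z":0.106,"wx":0.001,"wy":-0.007,"wz":-0.001}
```

Request:
move_arm(
  moves=[
    {"x": 0, "y": 0.0017, "z": 0.036, "wx": 0, "wy": -0.007, "wz": 0},
    {"x": 0, "y": 0.0017, "z": 0.071, "wx": 0, "wy": -0.007, "wz": 0},
    {"x": -0.0004, "y": 0.0017, "z": 0.106, "wx": 0.001, "wy": -0.007, "wz": -0.001},
    {"x": -0.0004, "y": 0.0017, "z": 0.106, "wx": 0.001, "wy": -0.007, "wz": -0.001},
    {"x": -0.0004, "y": 0.0017, "z": 0.106, "wx": 0.001, "wy": -0.007, "wz": -0.001},
  ],
)

```text
time: 13.12
tool_pos: [464.2, -135.3, 315.1]
eef_rot: [-0.578, -2.753, -1.218]
wrist_force: [-0.2, -1.4, 0.0]
opening: 0.706
```

```bash
python3 - <<'E'
from plan import *
check()
draw('wrist','w13.png',POSE,.47,.4,1,33.6,(0,0,560,420),1.4)
Q=[.5,.58,.66,.74,.8,.84]
rows([side(q,dt=d) for q,d in zip(Q,[2,2,2,2,2,2])])
E
```

```text
t 13.1167 dp [-0.5 -0.   0.7] drot 0.001 F [-0.2 -1.4  0. ] j [-0.7   0.26 -0.21  1.64  0.65 -0.48] open 0.71
{"x":0.0011,"y":-0.0051,"z":0.0043,"wx":-0,"wy":-0,"wz":-0.024}
{"x":0.0023,"y":-0.0148,"z":0.0126,"wx":-0,"wy":-0,"wz":-0.086}
{"x":0.0025,"y":-0.0244,"z":0.0211,"wx":-0,"wy":-0,"wz":-0.146}
{"x":0.0017,"y":-0.0339,"z":0.0297,"wx":-0,"wy":-0,"wz":-0.205}
{"x":0.0004,"y":-0.0408,"z":0.0362,"wx":-0,"wy":-0,"wz":-0.249}
{"x":-0.0007,"y":-0.0453,"z":0.0406,"wx":0,"wy":-0,"wz":-0.279}
```

View pics/w13.png

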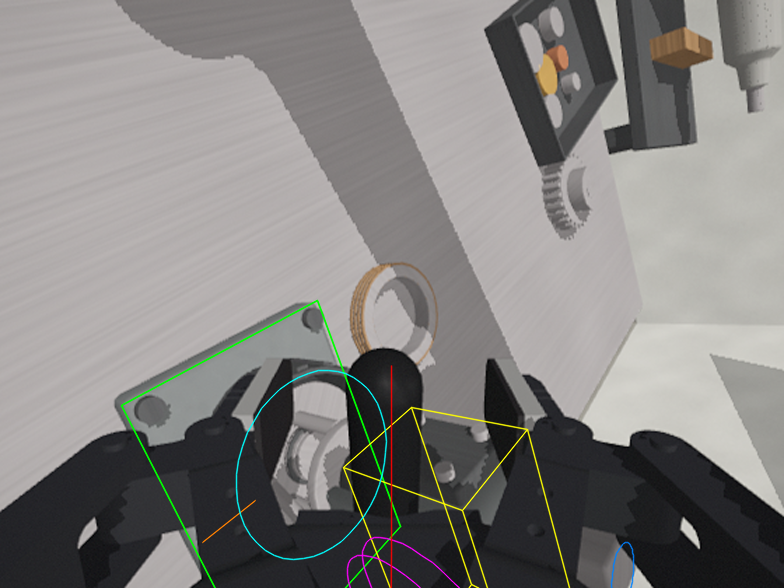

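The grip is centred between the pads at (385,430). I'll grip lightly and pull down to 0.84.

```bash
python3 - <<'E'
from plan import *
import json
# cmd file currently holds end of last planned stroke: recompute from the pre-stroke pose
json.dump({'p':list(side(.47)[0]),'q':list(side(.47)[1].as_quat())},open('cmd.json','w'))
rows([side(q) for q in [.47,.52,.6,.68,.76,.84]])
E
```

```text
{"x":0,"y":0,"z":0,"wx":0,"wy":0,"wz":0}
{"x":0.0012,"y":-0.0061,"z":0.0051,"wx":0,"wy":-0,"wz":-0.039}
{"x":0.0023,"y":-0.0157,"z":0.0134,"wx":-0,"wy":0,"wz":-0.1}
{"x":0.0024,"y":-0.0253,"z":0.0219,"wx":0,"wy":-0,"wz":-0.16}
{"x":0.0015,"y":-0.0347,"z":0.0305,"wx":-0,"wy":-0,"wz":-0.22}
{"x":-0.0004,"y":-0.0439,"z":0.0392,"wx":-0,"wy":0,"wz":-0.278}
```

Request:
move_arm(
  moves=[
    {"x": 0, "y": 0, "z": 0, "wx": 0, "wy": 0, "wz": 0},
    {"x": 0, "y": 0, "z": 0, "wx": 0, "wy": 0, "wz": 0},
    {"x": 0, "y": 0, "z": 0, "wx": 0, "wy": 0, "wz": 0},
    {"x": 0, "y": 0, "z": 0, "wx": 0, "wy": 0, "wz": 0},
    {"x": 0.0012, "y": -0.0061, "z": 0.0051, "wx": 0, "wy": 0, "wz": -0.039},
    {"x": 0.0023, "y": -0.0157, "z": 0.0134, "wx": 0, "wy": 0, "wz": -0.1},
    {"x": 0.0024, "y": -0.0253, "z": 0.0219, "wx": 0, "wy": 0, "wz": -0.16},
    {"x": 0.0015, "y": -0.0347, "z": 0.0305, "wx": 0, "wy": 0, "wz": -0.22},
    {"x": -0.0004, "y": -0.0439, "z": 0.0392, "wx": 0, "wy": 0, "wz": -0.278},
    {"x": -0.0004, "y": -0.0439, "z": 0.0392, "wx": 0, "wy": 0, "wz": -0.278},
  ],
  hand=0,
  force=35,
)

```text
time: 14.0
tool_pos: [452.9, -135.8, 256.6]
eef_rot: [0.193, 2.841, 1.235]
wrist_force: [-0.2, -2.9, -0.5]
opening: 0.24
```

```bash
cat >> plan.py <<'E'
def qact():
    s=read_state();M=Ro.from_rotvec(s['eef_rot']);g=s['tool_pos']+M.apply([0,0,53.9])
    x,y,a=POSE;d=g[:2]-[x,y];px=d[0]*np.cos(a)+d[1]*np.sin(a);py=-d[0]*np.sin(a)+d[1]*np.cos(a)
    v=np.array([28-px,g[2]-215]);print('q',round(np.arctan2(v[0],v[1])-np.radians(40),3),'r',round(np.hypot(*v),1),'y',round(py,1))
E
python3 - <<'E'
from plan import *
check();qact()
draw('wrist','w14.png',POSE,.84,.4,1,33.6,(0,0,560,420),1.4)
rows([side(q) for q in [.8,.72,.64,.56,.48,.4,.32,.24,.16,.08,.02]])
E
```

```text
t 14.0 dp [ 0.8 -2.  -0.4] drot 0.004 F [-0.2 -2.9 -0.5] j [-0.72  0.29 -0.3   1.53  0.65 -0.77] open 0.24
q 0.843 r 158.8 y -71.9
{"x":-0.0002,"y":0.0047,"z":-0.0044,"wx":0,"wy":0,"wz":0.029}
{"x":-0.0014,"y":0.014,"z":-0.013,"wx":0,"wy":-0,"wz":0.088}
{"x":-0.0036,"y":0.0232,"z":-0.0216,"wx":0,"wy":-0,"wz":0.148}
{"x":-0.0069,"y":0.0323,"z":-0.03,"wx":0,"wy":0,"wz":0.208}
{"x":-0.0111,"y":0.0412,"z":-0.0382,"wx":0,"wy":0,"wz":0.27}
{"x":-0.0162,"y":0.0499,"z":-0.0461,"wx":-0,"wy":-0,"wz":0.334}
{"x":-0.0223,"y":0.0582,"z":-0.0537,"wx":0,"wy":-0,"wz":0.4}
{"x":-0.0293,"y":0.0661,"z":-0.0609,"wx":0,"wy":-0,"wz":0.468}
{"x":-0.0371,"y":0.0736,"z":-0.0678,"wx":0,"wy":-0,"wz":0.54}
{"x":-0.0456,"y":0.0807,"z":-0.0741,"wx":0,"wy":0,"wz":0.615}
{"x":-0.0526,"y":0.0856,"z":-0.0786,"wx":0,"wy":-0,"wz":0.673}
```

View pics/w14.png

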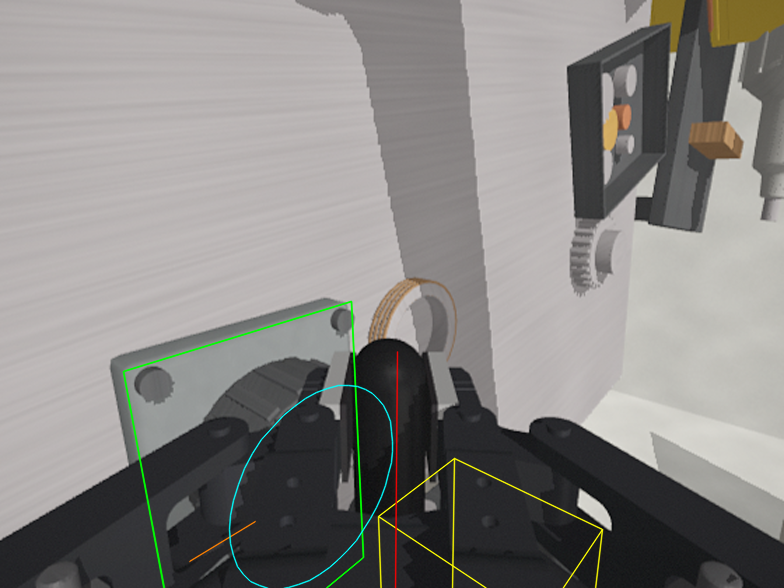

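Gripped and down at q=0.84. Now swinging back up.

Request:
move_arm(
  moves=[
    {"x": -0.0002, "y": 0.0047, "z": -0.0044, "wx": 0, "wy": 0, "wz": 0.029},
    {"x": -0.0014, "y": 0.014, "z": -0.013, "wx": 0, "wy": 0, "wz": 0.088},
    {"x": -0.0036, "y": 0.0232, "z": -0.0216, "wx": 0, "wy": 0, "wz": 0.148},
    {"x": -0.0069, "y": 0.0323, "z": -0.03, "wx": 0, "wy": 0, "wz": 0.208},
    {"x": -0.0111, "y": 0.0412, "z": -0.0382, "wx": 0, "wy": 0, "wz": 0.27},
    {"x": -0.0162, "y": 0.0499, "z": -0.0461, "wx": 0, "wy": 0, "wz": 0.334},
    {"x": -0.0223, "y": 0.0582, "z": -0.0537, "wx": 0, "wy": 0, "wz": 0.4},
    {"x": -0.0293, "y": 0.0661, "z": -0.0609, "wx": 0, "wy": 0, "wz": 0.468},
    {"x": -0.0371, "y": 0.0736, "z": -0.0678, "wx": 0, "wy": 0, "wz": 0.54},
    {"x": -0.0456, "y": 0.0807, "z": -0.0741, "wx": 0, "wy": 0, "wz": 0.615},
    {"x": -0.0526, "y": 0.0856, "z": -0.0786, "wx": 0, "wy": 0, "wz": 0.673},
    {"x": -0.0526, "y": 0.0856, "z": -0.0786, "wx": 0, "wy": 0, "wz": 0.673},
  ],
)

```text
time: 15.05
tool_pos: [507.6, -142.0, 373.5]
eef_rot: [-1.061, -2.473, -1.114]
wrist_force: [-1.9, -7.3, -0.1]
opening: 0.243
```

```bash
python3 - <<'E'
from plan import *
check();qact()
draw('scene','s14.png',POSE,.02,.4,8,33.6,(180,90,340,300),2.8)
rows([side(q) for q in [.06,.14,.22,.3,.38,.46,.54,.62,.7,.78,.84]])
E
```

```text
t 15.05 dp [ 1.2 -2.1  1.3] drot 0.005 F [-1.9 -7.3 -0.1] j [-0.66  0.28 -0.05  1.75  0.67 -0.03] open 0.24
q 0.008 r 159.8 y -72.2
{"x":0.0016,"y":-0.0055,"z":0.0029,"wx":0,"wy":-0,"wz":-0.039}
{"x":0.0042,"y":-0.0164,"z":0.0092,"wx":-0,"wy":-0,"wz":-0.115}
{"x":0.0058,"y":-0.0271,"z":0.0159,"wx":-0,"wy":0,"wz":-0.187}
{"x":0.0066,"y":-0.0377,"z":0.023,"wx":0,"wy":0,"wz":-0.256}
{"x":0.0064,"y":-0.0481,"z":0.0306,"wx":0,"wy":-0,"wz":-0.323}
{"x":0.0052,"y":-0.0581,"z":0.0384,"wx":0,"wy":-0,"wz":-0.387}
{"x":0.0032,"y":-0.0678,"z":0.0465,"wx":0,"wy":0,"wz":-0.449}
{"x":0.0003,"y":-0.077,"z":0.0549,"wx":0,"wy":0,"wz":-0.51}
{"x":-0.0035,"y":-0.0858,"z":0.0634,"wx":-0,"wy":0,"wz":-0.57}
{"x":-0.0082,"y":-0.094,"z":0.072,"wx":0,"wy":-0,"wz":-0.629}
{"x":-0.0122,"y":-0.0998,"z":0.0786,"wx":-0,"wy":0,"wz":-0.673}
```

View pics/s14.png

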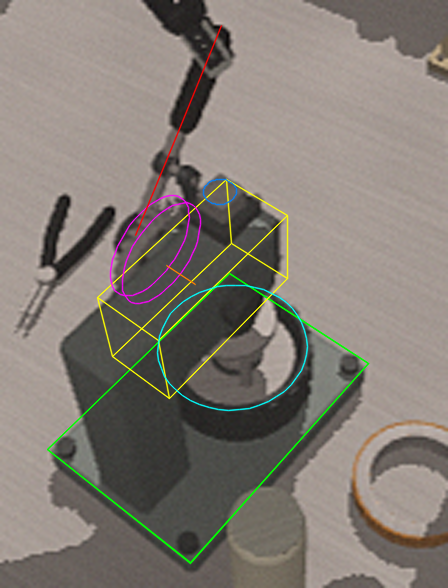

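Request:
move_arm(
  moves=[
    {"x": 0.0016, "y": -0.0055, "z": 0.0029, "wx": 0, "wy": 0, "wz": -0.039},
    {"x": 0.0042, "y": -0.0164, "z": 0.0092, "wx": 0, "wy": 0, "wz": -0.115},
    {"x": 0.0058, "y": -0.0271, "z": 0.0159, "wx": 0, "wy": 0, "wz": -0.187},
    {"x": 0.0066, "y": -0.0377, "z": 0.023, "wx": 0, "wy": 0, "wz": -0.256},
    {"x": 0.0064, "y": -0.0481, "z": 0.0306, "wx": 0, "wy": 0, "wz": -0.323},
    {"x": 0.0052, "y": -0.0581, "z": 0.0384, "wx": 0, "wy": 0, "wz": -0.387},
    {"x": 0.0032, "y": -0.0678, "z": 0.0465, "wx": 0, "wy": 0, "wz": -0.449},
    {"x": 0.0003, "y": -0.077, "z": 0.0549, "wx": 0, "wy": 0, "wz": -0.51},
    {"x": -0.0035, "y": -0.0858, "z": 0.0634, "wx": 0, "wy": 0, "wz": -0.57},
    {"x": -0.0082, "y": -0.094, "z": 0.072, "wx": 0, "wy": 0, "wz": -0.629},
    {"x": -0.0122, "y": -0.0998, "z": 0.0786, "wx": 0, "wy": 0, "wz": -0.673},
    {"x": -0.0122, "y": -0.0998, "z": 0.0786, "wx": 0, "wy": 0, "wz": -0.673},
  ],
)

```text
time: 16.1
tool_pos: [452.2, -133.6, 258.0]
eef_rot: [0.196, 2.838, 1.243]
wrist_force: [-1.2, 2.6, 5.1]
opening: 0.242
```

```bash
python3 - <<'E'
from plan import *
check();qact()
draw('scene','s15.png',POSE,.84,.4,20,33.6,(180,90,340,300),2.8)
rows([side(q) for q in [.8,.72,.64,.56,.48,.4,.32,.24,.16,.08,.02]])
E
```

```text
t 16.1 dp [0.2 0.2 1.1] drot 0.005 F [-1.2  2.6  5.1] j [-0.72  0.29 -0.3   1.53  0.65 -0.77] open 0.24
q 0.832 r 159.7 y -69.6
{"x":-0.0003,"y":0.0047,"z":-0.0044,"wx":0,"wy":0,"wz":0.029}
{"x":-0.0015,"y":0.014,"z":-0.013,"wx":0,"wy":0,"wz":0.088}
{"x":-0.0037,"y":0.0233,"z":-0.0216,"wx":-0,"wy":0,"wz":0.148}
{"x":-0.0069,"y":0.0324,"z":-0.03,"wx":0,"wy":0,"wz":0.208}
{"x":-0.0111,"y":0.0413,"z":-0.0382,"wx":0,"wy":0,"wz":0.27}
{"x":-0.0163,"y":0.0499,"z":-0.0461,"wx":-0,"wy":-0,"wz":0.334}
{"x":-0.0224,"y":0.0582,"z":-0.0537,"wx":0,"wy":-0,"wz":0.4}
{"x":-0.0293,"y":0.0661,"z":-0.0609,"wx":0,"wy":0,"wz":0.468}
{"x":-0.0371,"y":0.0737,"z":-0.0678,"wx":-0,"wy":0,"wz":0.54}
{"x":-0.0457,"y":0.0807,"z":-0.0741,"wx":0,"wy":0,"wz":0.615}
{"x":-0.0526,"y":0.0856,"z":-0.0786,"wx":-0,"wy":-0,"wz":0.673}
```

View pics/s15.png

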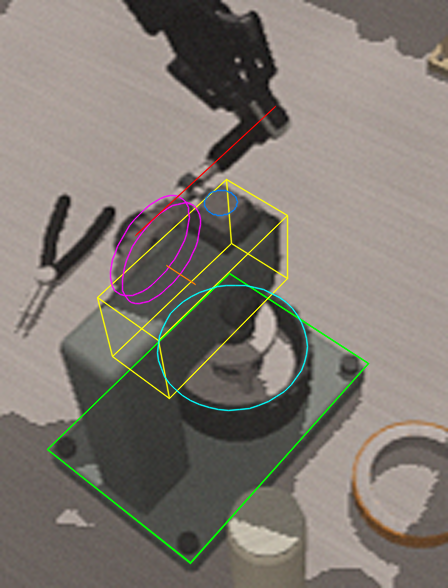

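The collar is going down, and the lever now shows a load (about 5 N). Up again.

Request:
move_arm(
  moves=[
    {"x": -0.0003, "y": 0.0047, "z": -0.0044, "wx": 0, "wy": 0, "wz": 0.029},
    {"x": -0.0015, "y": 0.014, "z": -0.013, "wx": 0, "wy": 0, "wz": 0.088},
    {"x": -0.0037, "y": 0.0233, "z": -0.0216, "wx": 0, "wy": 0, "wz": 0.148},
    {"x": -0.0069, "y": 0.0324, "z": -0.03, "wx": 0, "wy": 0, "wz": 0.208},
    {"x": -0.0111, "y": 0.0413, "z": -0.0382, "wx": 0, "wy": 0, "wz": 0.27},
    {"x": -0.0163, "y": 0.0499, "z": -0.0461, "wx": 0, "wy": 0, "wz": 0.334},
    {"x": -0.0224, "y": 0.0582, "z": -0.0537, "wx": 0, "wy": 0, "wz": 0.4},
    {"x": -0.0293, "y": 0.0661, "z": -0.0609, "wx": 0, "wy": 0, "wz": 0.468},
    {"x": -0.0371, "y": 0.0737, "z": -0.0678, "wx": 0, "wy": 0, "wz": 0.54},
    {"x": -0.0457, "y": 0.0807, "z": -0.0741, "wx": 0, "wy": 0, "wz": 0.615},
    {"x": -0.0526, "y": 0.0856, "z": -0.0786, "wx": 0, "wy": 0, "wz": 0.673},
    {"x": -0.0526, "y": 0.0856, "z": -0.0786, "wx": 0, "wy": 0, "wz": 0.673},
  ],
)

```text
time: 17.15
tool_pos: [507.2, -140.8, 373.1]
eef_rot: [-1.059, -2.471, -1.117]
wrist_force: [-0.9, -2.0, -1.0]
opening: 0.24
```

```bash
python3 - <<'E'
from plan import *
check();qact()
from look import snap
snap('top','t16.png',(270,170,340,230),8)
snap('scene','s16.png',(240,130,300,200),8)
rows([side(q) for q in [.06,.14,.22,.3,.38,.46]])
E
```

```text
t 17.15 dp [ 0.8 -0.9  0.9] drot 0.002 F [-0.9 -2.  -1. ] j [-0.66  0.28 -0.05  1.75  0.67 -0.03] open 0.24
q 0.012 r 160.0 y -70.9
{"x":0.0016,"y":-0.0054,"z":0.0029,"wx":-0,"wy":0,"wz":-0.039}
{"x":0.0042,"y":-0.0163,"z":0.0092,"wx":-0,"wy":0,"wz":-0.115}
{"x":0.0058,"y":-0.027,"z":0.0159,"wx":-0,"wy":0,"wz":-0.187}
{"x":0.0065,"y":-0.0376,"z":0.023,"wx":-0,"wy":0,"wz":-0.256}
{"x":0.0063,"y":-0.048,"z":0.0306,"wx":-0,"wy":0,"wz":-0.323}
{"x":0.0052,"y":-0.058,"z":0.0384,"wx":0,"wy":0,"wz":-0.387}
```

View pics/s16.png

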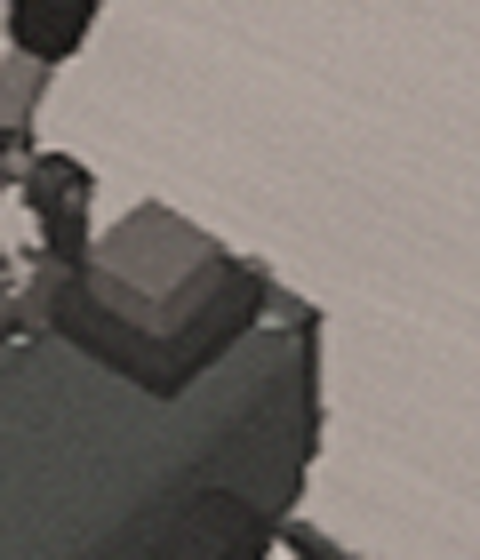

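The collar is now close to the head, so I'll pull down in short parts and watch the force.

```bash
python3 - <<'E'
from plan import *
import json
json.dump({'p':list(side(.02)[0]),'q':list(side(.02)[1].as_quat())},open('cmd.json','w'))
rows([side(q) for q in [.06,.1,.14,.18]])
E
```

```text
{"x":0.0016,"y":-0.0055,"z":0.0029,"wx":0,"wy":-0,"wz":-0.039}
{"x":0.003,"y":-0.0109,"z":0.006,"wx":0,"wy":0,"wz":-0.078}
{"x":0.0042,"y":-0.0163,"z":0.0092,"wx":0,"wy":0,"wz":-0.115}
{"x":0.0051,"y":-0.0217,"z":0.0125,"wx":0,"wy":0,"wz":-0.151}
```

Request:
move_arm(
  moves=[
    {"x": 0.0016, "y": -0.0054, "z": 0.0029, "wx": 0, "wy": 0, "wz": -0.039},
    {"x": 0.003, "y": -0.0109, "z": 0.006, "wx": 0, "wy": 0, "wz": -0.077},
    {"x": 0.0042, "y": -0.0163, "z": 0.0092, "wx": 0, "wy": 0, "wz": -0.115},
    {"x": 0.0051, "y": -0.0217, "z": 0.0125, "wx": 0, "wy": 0, "wz": -0.151},
    {"x": 0.0051, "y": -0.0217, "z": 0.0125, "wx": 0, "wy": 0, "wz": -0.151},
  ],
)

```text
time: 17.67
tool_pos: [489.7, -138.7, 356.1]
eef_rot: [-0.884, -2.591, -1.169]
wrist_force: [2.4, -1.0, 5.7]
opening: 0.241
```

```bash
python3 - <<'E'
from plan import *
check();qact()
rows([side(q) for q in [.21,.24,.27,.3]])
E
```

```text
t 17.6667 dp [ 1.1 -0.9  2.2] drot 0.009 F [ 2.4 -1.   5.7] j [-0.68  0.26 -0.11  1.72  0.67 -0.21] open 0.24
q 0.163 r 160.2 y -70.6
{"x":0.0011,"y":-0.0039,"z":0.0025,"wx":-0,"wy":0,"wz":-0.027}
{"x":0.0022,"y":-0.0078,"z":0.0051,"wx":0,"wy":0,"wz":-0.054}
{"x":0.003,"y":-0.0117,"z":0.0078,"wx":-0,"wy":0,"wz":-0.08}
{"x":0.0038,"y":-0.0156,"z":0.0105,"wx":0,"wy":0,"wz":-0.105}
```

Request:
move_arm(
  moves=[
    {"x": 0.0011, "y": -0.0039, "z": 0.0025, "wx": 0, "wy": 0, "wz": -0.027},
    {"x": 0.0022, "y": -0.0078, "z": 0.0051, "wx": 0, "wy": 0, "wz": -0.054},
    {"x": 0.003, "y": -0.0117, "z": 0.0078, "wx": 0, "wy": 0, "wz": -0.08},
    {"x": 0.0038, "y": -0.0156, "z": 0.0105, "wx": 0, "wy": 0, "wz": -0.105},
    {"x": 0.0038, "y": -0.0156, "z": 0.0105, "wx": 0, "wy": 0, "wz": -0.105},
  ],
)

```text
time: 18.08
tool_pos: [478.3, -137.1, 341.1]
eef_rot: [-0.757, -2.665, -1.196]
wrist_force: [0.8, -0.6, 5.7]
opening: 0.244
```

```bash
python3 - <<'E'
from plan import *
check();qact()
from look import snap
snap('scene','s17.png',(240,130,300,200),8)
rows([side(q) for q in [.33,.36,.39,.42]])
E
```

```text
t 18.0833 dp [ 1.  -0.4  2.7] drot 0.008 F [ 0.8 -0.6  5.7] j [-0.69  0.26 -0.15  1.69  0.67 -0.32] open 0.24
q 0.28 r 160.4 y -70.2
{"x":0.001,"y":-0.0038,"z":0.0028,"wx":-0,"wy":0,"wz":-0.026}
{"x":0.0019,"y":-0.0076,"z":0.0056,"wx":-0,"wy":0,"wz":-0.05}
{"x":0.0027,"y":-0.0113,"z":0.0085,"wx":0,"wy":-0,"wz":-0.075}
{"x":0.0033,"y":-0.0151,"z":0.0114,"wx":0,"wy":0,"wz":-0.099}
```

View pics/s17.png

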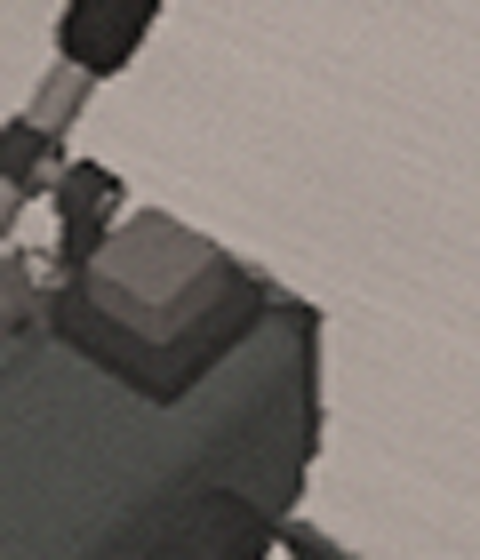

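Request:
move_arm(
  moves=[
    {"x": 0.001, "y": -0.0038, "z": 0.0028, "wx": 0, "wy": 0, "wz": -0.026},
    {"x": 0.0019, "y": -0.0076, "z": 0.0056, "wx": 0, "wy": 0, "wz": -0.05},
    {"x": 0.0027, "y": -0.0113, "z": 0.0085, "wx": 0, "wy": 0, "wz": -0.075},
    {"x": 0.0033, "y": -0.0151, "z": 0.0114, "wx": 0, "wy": 0, "wz": -0.099},
    {"x": 0.0033, "y": -0.0151, "z": 0.0114, "wx": 0, "wy": 0, "wz": -0.099},
  ],
)

```text
time: 18.55
tool_pos: [468.6, -135.7, 324.2]
eef_rot: [-0.631, -2.73, -1.218]
wrist_force: [-0.4, 0.8, 6.0]
opening: 0.243
```

```bash
python3 - <<'E'
from plan import *
check();qact()
rows([side(q) for q in [.45,.48,.51]])
E
```

```text
t 18.55 dp [ 0.6 -0.1  2.4] drot 0.007 F [-0.4  0.8  6. ] j [-0.7   0.26 -0.19  1.66  0.66 -0.43] open 0.24
q 0.403 r 160.3 y -69.9
{"x":0.0008,"y":-0.0037,"z":0.003,"wx":0,"wy":0,"wz":-0.024}
{"x":0.0016,"y":-0.0073,"z":0.006,"wx":-0,"wy":0,"wz":-0.048}
{"x":0.0021,"y":-0.011,"z":0.009,"wx":-0,"wy":0,"wz":-0.071}
```

Request:
move_arm(
  moves=[
    {"x": 0.0008, "y": -0.0037, "z": 0.003, "wx": 0, "wy": 0, "wz": -0.024},
    {"x": 0.0016, "y": -0.0073, "z": 0.006, "wx": 0, "wy": 0, "wz": -0.048},
    {"x": 0.0021, "y": -0.011, "z": 0.009, "wx": 0, "wy": 0, "wz": -0.071},
    {"x": 0.0021, "y": -0.011, "z": 0.009, "wx": 0, "wy": 0, "wz": -0.071},
  ],
)

```text
time: 18.88
tool_pos: [462.9, -134.9, 311.1]
eef_rot: [-0.539, -2.774, -1.233]
wrist_force: [-0.5, 1.2, 6.8]
opening: 0.243
```

```bash
python3 - <<'E'
from plan import *
check();qact()
from look import snap
snap('scene','s18.png',(240,130,300,200),8)
rows([side(q) for q in [.54,.57,.6]])
E
```

```text
t 18.8833 dp [0.6 0.1 2.6] drot 0.007 F [-0.5  1.2  6.8] j [-0.71  0.26 -0.22  1.63  0.66 -0.51] open 0.24
q 0.492 r 160.2 y -69.7
{"x":0.0007,"y":-0.0036,"z":0.0031,"wx":0,"wy":0,"wz":-0.024}
{"x":0.0013,"y":-0.0072,"z":0.0062,"wx":-0,"wy":0,"wz":-0.047}
{"x":0.0017,"y":-0.0109,"z":0.0094,"wx":-0,"wy":0,"wz":-0.069}
```

View pics/s18.png

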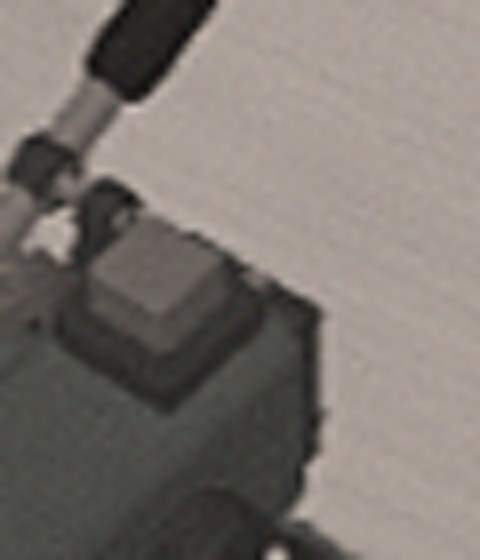

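Request:
move_arm(
  moves=[
    {"x": 0.0007, "y": -0.0036, "z": 0.0031, "wx": 0, "wy": 0, "wz": -0.024},
    {"x": 0.0013, "y": -0.0072, "z": 0.0062, "wx": 0, "wy": 0, "wz": -0.047},
    {"x": 0.0017, "y": -0.0109, "z": 0.0094, "wx": 0, "wy": 0, "wz": -0.069},
    {"x": 0.0017, "y": -0.0109, "z": 0.0094, "wx": 0, "wy": 0, "wz": -0.069},
  ],
)

```text
time: 19.27
tool_pos: [459.3, -134.3, 300.8]
eef_rot: [-0.451, -2.814, -1.253]
wrist_force: [-2.8, 0.1, 23.4]
opening: 0.243
```

```bash
python3 - <<'E'
from plan import *
check();qact()
rows([side(q) for q in [.63,.66,.69]])
E
```

```text
t 19.2667 dp [1.5 0.2 6. ] drot 0.012 F [-2.8  0.1 23.4] j [-0.71  0.26 -0.24  1.61  0.66 -0.58] open 0.24
q 0.559 r 159.9 y -69.4
{"x":0.0005,"y":-0.0035,"z":0.0031,"wx":-0,"wy":0,"wz":-0.023}
{"x":0.0009,"y":-0.0071,"z":0.0063,"wx":0,"wy":0,"wz":-0.045}
{"x":0.0011,"y":-0.0107,"z":0.0095,"wx":0,"wy":0,"wz":-0.068}
```

The force has jumped to 23 N: the collar is on the head. I'll press slightly further, hold, and look.

Request:
move_arm(
  moves=[
    {"x": 0.0004, "y": -0.0023, "z": 0.0021, "wx": 0, "wy": 0, "wz": -0.015},
    {"x": 0.0004, "y": -0.0023, "z": 0.0021, "wx": 0, "wy": 0, "wz": -0.015},
    {"x": 0.0004, "y": -0.0023, "z": 0.0021, "wx": 0, "wy": 0, "wz": -0.015},
    {"x": 0.0004, "y": -0.0023, "z": 0.0021, "wx": 0, "wy": 0, "wz": -0.015},
  ],
)

```text
time: 19.6
tool_pos: [458.7, -134.2, 298.8]
eef_rot: [-0.432, -2.823, -1.255]
wrist_force: [-4.3, -0.5, 26.0]
opening: 0.243
```

```bash
python3 - <<'E'
from plan import *
import json
# true command now: from q=.60 pose plus the row sent
p,R=side(.60);p=p+R.apply([.4,-2.3,2.1]);R=R*Ro.from_rotvec([0,0,-.015])
json.dump({'p':list(p),'q':list(R.as_quat())},open('cmd.json','w'))
check();qact()
from look import snap
snap('scene','s19.png',(240,130,300,200),8)
rows([side(q) for q in [.54,.48,.4,.32,.24,.16,.08,.02]])
E
```

```text
t 19.6 dp [1.7 0.1 7. ] drot 0.013 F [-4.3 -0.5 26. ] j [-0.71  0.26 -0.25  1.61  0.66 -0.6 ] open 0.24
q 0.572 r 159.9 y -69.4
{"x":-0.002,"y":0.0094,"z":-0.0083,"wx":0,"wy":-0,"wz":0.061}
{"x":-0.0041,"y":0.0165,"z":-0.0145,"wx":0,"wy":0,"wz":0.107}
{"x":-0.0078,"y":0.0258,"z":-0.0224,"wx":-0,"wy":-0,"wz":0.171}
{"x":-0.0125,"y":0.035,"z":-0.03,"wx":0,"wy":-0,"wz":0.237}
{"x":-0.0181,"y":0.044,"z":-0.0372,"wx":0,"wy":-0,"wz":0.306}
{"x":-0.0245,"y":0.0527,"z":-0.044,"wx":-0,"wy":-0,"wz":0.377}
{"x":-0.0319,"y":0.061,"z":-0.0504,"wx":0,"wy":0,"wz":0.452}
{"x":-0.0379,"y":0.067,"z":-0.0549,"wx":-0,"wy":-0,"wz":0.51}
```

View pics/s19.png

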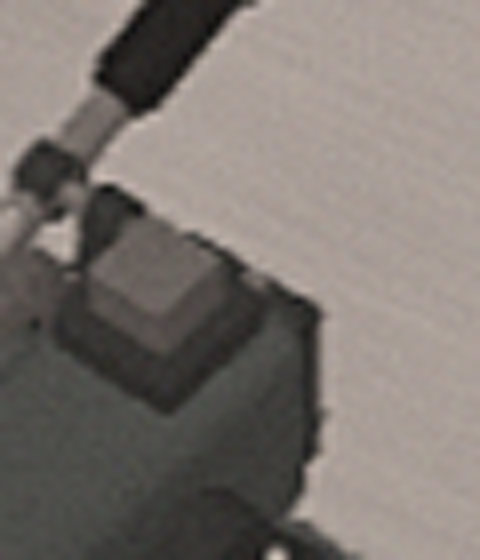

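```bash
python3 - <<'E'
from plan import *
p,R=side(.60);p=p+R.apply([.8,-4.6,4.2]);R=R*Ro.from_rotvec([0,0,-.03])
json.dump({'p':list(p),'q':list(R.as_quat())},open('cmd.json','w'))
E
```

Request:
move_arm(
  moves=[
    {"x": 0.0004, "y": -0.0023, "z": 0.0021, "wx": 0, "wy": 0, "wz": -0.015},
    {"x": 0.0004, "y": -0.0023, "z": 0.0021, "wx": 0, "wy": 0, "wz": -0.015},
    {"x": 0.0004, "y": -0.0023, "z": 0.0021, "wx": 0, "wy": 0, "wz": -0.015},
  ],
)

```text
time: 19.9
tool_pos: [458.2, -134.0, 296.6]
eef_rot: [-0.412, -2.832, -1.26]
wrist_force: [-4.2, -0.2, 29.4]
opening: 0.244
```

```bash
python3 - <<'E'
from plan import *
check();qact()
rows([side(q) for q in [.54,.48,.4,.32,.24,.16,.08,.01]])
E
```

```text
t 19.9 dp [2.  0.2 7.8] drot 0.014 F [-4.2 -0.2 29.4] j [-0.71  0.26 -0.25  1.6   0.66 -0.62] open 0.24
q 0.586 r 159.7 y -69.2
{"x":-0.0026,"y":0.0117,"z":-0.0104,"wx":0,"wy":-0,"wz":0.076}
{"x":-0.0048,"y":0.0187,"z":-0.0166,"wx":0,"wy":-0,"wz":0.122}
{"x":-0.0087,"y":0.028,"z":-0.0245,"wx":0,"wy":-0,"wz":0.186}
{"x":-0.0135,"y":0.0371,"z":-0.0321,"wx":0,"wy":-0,"wz":0.252}
{"x":-0.0192,"y":0.046,"z":-0.0393,"wx":0,"wy":-0,"wz":0.321}
{"x":-0.0258,"y":0.0546,"z":-0.0461,"wx":0,"wy":-0,"wz":0.392}
{"x":-0.0332,"y":0.0628,"z":-0.0525,"wx":0,"wy":-0,"wz":0.467}
{"x":-0.0404,"y":0.0697,"z":-0.0577,"wx":0,"wy":-0,"wz":0.535}
```

Request:
move_arm(
  moves=[
    {"x": -0.0026, "y": 0.0117, "z": -0.0104, "wx": 0, "wy": 0, "wz": 0.076},
    {"x": -0.0048, "y": 0.0187, "z": -0.0166, "wx": 0, "wy": 0, "wz": 0.122},
    {"x": -0.0087, "y": 0.028, "z": -0.0245, "wx": 0, "wy": 0, "wz": 0.186},
    {"x": -0.0135, "y": 0.0371, "z": -0.0321, "wx": 0, "wy": 0, "wz": 0.252},
    {"x": -0.0192, "y": 0.046, "z": -0.0393, "wx": 0, "wy": 0, "wz": 0.321},
    {"x": -0.0258, "y": 0.0546, "z": -0.0461, "wx": 0, "wy": 0, "wz": 0.392},
    {"x": -0.0332, "y": 0.0628, "z": -0.0525, "wx": 0, "wy": 0, "wz": 0.467},
    {"x": -0.0404, "y": 0.0697, "z": -0.0577, "wx": 0, "wy": 0, "wz": 0.535},
    {"x": -0.0404, "y": 0.0697, "z": -0.0577, "wx": 0, "wy": 0, "wz": 0.535},
    {"x": -0.0404, "y": 0.0697, "z": -0.0577, "wx": 0, "wy": 0, "wz": 0.535},
  ],
)

```text
time: 20.73
tool_pos: [507.6, -140.4, 373.4]
eef_rot: [-1.067, -2.463, -1.118]
wrist_force: [0.0, 1.5, -2.2]
opening: 0.245
```

```bash
python3 - <<'E'
from plan import *
check();qact()
from look import snap
snap('scene','s20.png',(240,130,300,200),8)
E
```

```text
t 20.7333 dp [ 0.1 -0.4  0.1] drot 0.002 F [ 0.   1.5 -2.2] j [-0.66  0.28 -0.05  1.75  0.67 -0.03] open 0.25
q 0.008 r 160.0 y -70.3
```

View pics/s20.png

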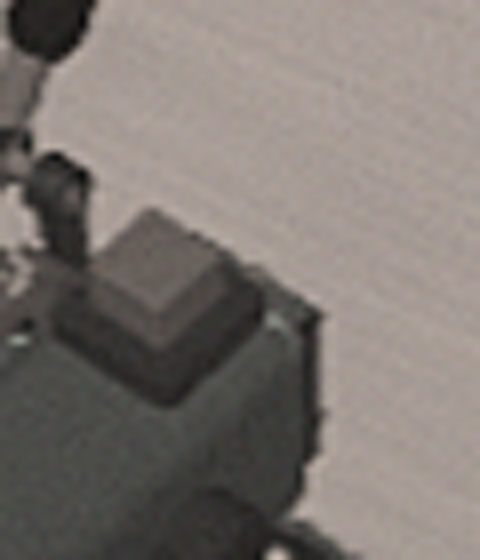

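```bash
python3 - <<'E'
import cv2,numpy as np
L={n:cv2.cvtColor(cv2.imread(f'pics/{n}.png'),cv2.COLOR_BGR2GRAY).astype(np.float32) for n in ['s16','s17','s18','s19','s20']}
from geo import *
s=cam('scene');a=proj(s,[[595,-40,280],[595,-40,270]]);print('crop px per mm',(a[1]-a[0])*.8)
for r in ['s19','s16']:
  T=L[r][215:395,70:245]
  for n,I in L.items():
    m=cv2.matchTemplate(I[170:450,50:270],T,cv2.TM_CCOEFF_NORMED);_,v,_,p=cv2.minMaxLoc(m)
    print(r,n,p[0]-20,p[1]-45,round(v,3))
E
```

```text
crop px per mm [0.21008267 2.53803486]
s19 s16 21 2 0.727
s19 s17 -9 -7 0.865
s19 s18 -2 0 0.977
s19 s19 0 0 1.0
s19 s20 23 11 0.735
s16 s16 0 0 1.0
s16 s17 6 7 0.899
s16 s18 9 12 0.838
s16 s19 11 13 0.825
s16 s20 2 9 0.977
```

Registering the rest images before and after the last stroke gives about 3.5 mm, one notch, which fits 23.5 → 27.5 mm. I'll let go, back off, and measure the collar gap directly.

Request:
move_arm(
  moves=[
    {"x": 0, "y": 0, "z": 0, "wx": 0, "wy": 0, "wz": 0},
    {"x": 0, "y": 0, "z": 0, "wx": 0, "wy": 0, "wz": 0},
    {"x": 0, "y": 0, "z": 0, "wx": 0, "wy": 0, "wz": 0},
    {"x": 0, "y": 0, "z": -0.02, "wx": 0, "wy": 0, "wz": 0},
    {"x": 0, "y": 0, "z": -0.05, "wx": 0, "wy": 0, "wz": 0},
    {"x": 0, "y": 0, "z": -0.09, "wx": 0, "wy": 0, "wz": 0},
    {"x": 0, "y": 0, "z": -0.13, "wx": 0, "wy": 0, "wz": 0},
    {"x": 0, "y": 0, "z": -0.13, "wx": 0, "wy": 0, "wz": 0},
    {"x": 0, "y": 0, "z": -0.13, "wx": 0, "wy": 0, "wz": 0},
  ],
  hand=0.06,
)

```text
time: 21.58
tool_pos: [497.5, -237.4, 463.7]
eef_rot: [-1.073, -2.467, -1.116]
wrist_force: [0.7, 0.5, -0.9]
opening: 0.702
```

```bash
python3 - <<'E'
from plan import *
sync();check()
from look import snap
snap('scene','s21.png',(240,130,300,200),8)
draw('wrist','w21.png',POSE,.01,.4,27.5,33.6,(0,0,560,420),1.4)
draw('top','t21.png',POSE,.01,.4,27.5,33.6,(250,140,400,270),5)
E
```

```text
t 21.5833 dp [0. 0. 0.] drot 0.0 F [ 0.7  0.5 -0.9] j [-0.79  0.35  0.22  2.03  0.61 -0.16] open 0.7
```

View pics/w21.png

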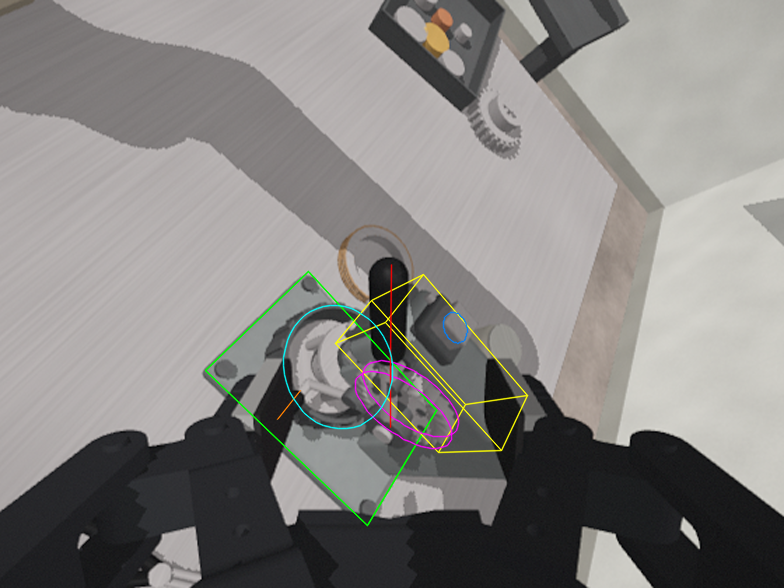

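View pics/s21.png

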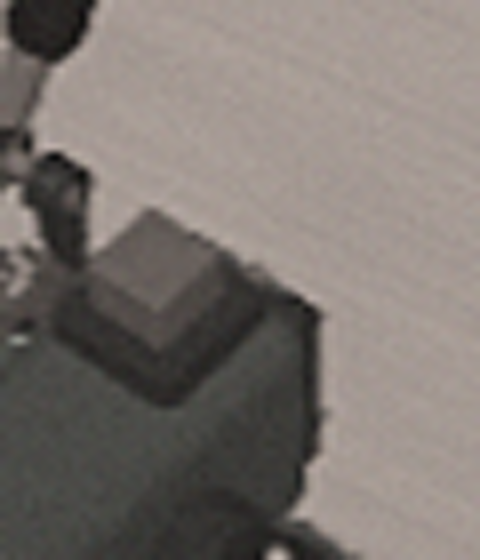

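The lever stays up (q≈0) and the collar holds after release. Last check: registration, plus drum and bystanders against the first top view.

```bash
python3 - <<'E'
import cv2,numpy as np
from look import snap
snap('top','t22.png');snap('scene','s22.png')
L={n:cv2.cvtColor(cv2.imread(f'pics/{n}.png'),cv2.COLOR_BGR2GRAY) for n in ['s16','s20','s21']}
T=L['s16'][205:400,80:240]
for n in L:
    m=cv2.matchTemplate(L[n],T,cv2.TM_CCOEFF_NORMED);_,v,_,p=cv2.minMaxLoc(m);print(n,p[0]-80,p[1]-205,round(v,3))
a,b=cv2.imread('pics/top0.png'),cv2.imread('pics/t22.png')
for nm,(x0,y0,x1,y1) in dict(plates=(212,200,260,248),can=(238,150,268,190),pliers=(358,198,400,265),drumfront=(272,222,312,246)).items():
    m=cv2.matchTemplate(b[y0-12:y1+12,x0-12:x1+12],a[y0:y1,x0:x1],cv2.TM_CCOEFF_NORMED);_,v,_,p=cv2.minMaxLoc(m);print(nm,p[0]-12,p[1]-12,round(v,3))
cv2.imwrite('pics/t22c.png',cv2.resize(b[140:270,210:400],None,fx=4,fy=4,interpolation=2))
E
```

```text
s16 0 0 1.0
s20 2 9 0.98
s21 1 9 0.978
plates 0 0 0.402
can 0 -1 0.433
pliers 0 0 0.558
drumfront 0 0 0.892
```

View pics/t22c.png

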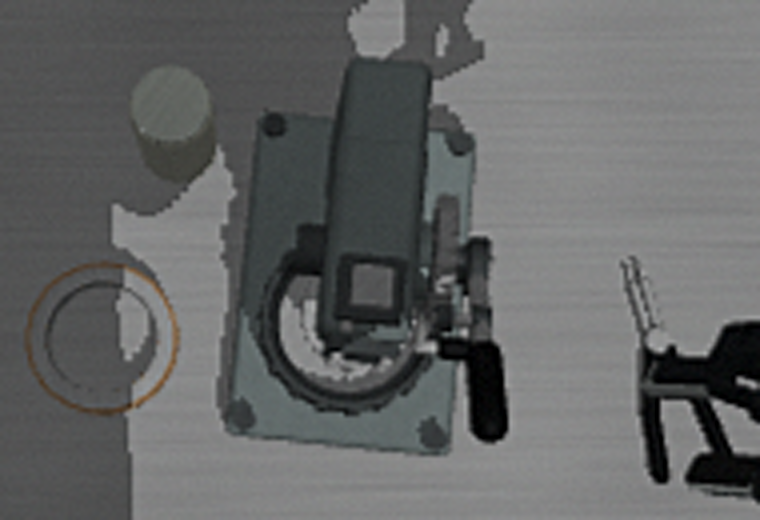

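```bash
python3 -c "
from workcell import *
print(read_state()['wrist_force']);print(finish_job())"
```

```text
[-0.24507563 -0.40300417 -0.12584257]
the job is handed in; nothing more can be done
None
```

I threw the holding pawl, pumped the lever until the stop collar was on the head, swung the lever back up, let go and handed the job in at about 22 s of the 67 s allowed. No verdict was reported.

**How it went:** My first grip on the lever came from the front and drove the third joint to its limit at -1.08 rad. I backed out and took the grip from the -y side, leaning, and that worked. On the last of three strokes the force jumped from 7 N to 23–29 N at a lever angle of about 0.56 rad, which I took as the collar landing.

**Last checks:**
- **Pawl:** the knob lay on the predicted position for 0.4 rad before pumping. I did not measure it again at the end, but the ram held after I let go.
- **Ram:** it rests about 3.5 mm lower than before the last stroke, which is one notch. Together with where the lever went stiff, that puts it at about 27.5 mm. I did not measure the collar gap directly, and single readings of how far it sprang back after the last stroke scattered from 3 to 6 mm (2 mm expected).
- **Lever:** at about 0.01 rad and staying there after release.
- **Robot:** clear of everything, with wrist force under 1 N.
- **Drum:** no shift in the top view (image match 0.89).
- **Plates, can and pliers:** within one pixel (about 3 mm) of the start. Those image matches were weak (0.40–0.56) because of the arm's shadow and the hand in the view, but by eye nothing had moved.

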